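# Load the kiln hearth, set vent and dial, press start

## Task

Stand every clay jar upright on the ivory kiln hearth, wholly on it with a clear gap between all jars, setting each down gently. Slide the vent grip level with its red marker, turn the dial until its white line points at the red marker on the ring around it, and when jars, vent and dial are all right press the green start button. Some jar may get knocked about meanwhile: put it right, leave everything as asked, and do not disturb the pot, the clay cone or the brush behind the hearth.

Things in the scene. Friction and masses are not known exactly. Their poses are not given: they have to be found in the camera images.
- jar0: pale clay trinket jar with a darker lid that is part of it, solid and upright, as many as are present (3 to 5, the others absent): round body 48 mm in diameter and 28 mm high, above it a low lid and small knob up to 42 mm, mass about 0.1 kg; origin: centre of its underside, z up. Stands on the mat at the start; all jars are alike
- jar1: pale clay trinket jar with a darker lid that is part of it, solid and upright, as many as are present (3 to 5, the others absent): round body 48 mm in diameter and 28 mm high, above it a low lid and small knob up to 42 mm, mass about 0.1 kg; origin: centre of its underside, z up. Stands on the mat at the start; all jars are alike
- jar2: pale clay trinket jar with a darker lid that is part of it, solid and upright, as many as are present (3 to 5, the others absent): round body 48 mm in diameter and 28 mm high, above it a low lid and small knob up to 42 mm, mass about 0.1 kg; origin: centre of its underside, z up. Stands on the mat at the start; all jars are alike
- jar3: pale clay trinket jar with a darker lid that is part of it, solid and upright, as many as are present (3 to 5, the others absent): round body 48 mm in diameter and 28 mm high, above it a low lid and small knob up to 42 mm, mass about 0.1 kg; origin: centre of its underside, z up. Stands on the mat at the start; all jars are alike
- jar4: pale clay trinket jar with a darker lid that is part of it, solid and upright, as many as are present (3 to 5, the others absent): round body 48 mm in diameter and 28 mm high, above it a low lid and small knob up to 42 mm, mass about 0.1 kg; origin: centre of its underside, z up. Stands on the mat at the start; all jars are alike
- hearth: kiln hearth with its hood taken off: fixed flat block 290 mm (its x) by 236 mm (its y), teal sides and flat ivory top 32 mm above the work surface, without a rim; origin: centre of its underside on the work surface, z up
- mat: thin dark grey-blue work mat, fixed, 200 by 270 mm, 2 mm thick, on which the jars start; origin: centre of its underside. Mat and panel may each be left or right of the hearth
- panel: kiln control panel, fixed teal box 210 mm (its x) by 240 mm (its y), its grey top 40 mm above the work surface; origin: centre of its underside, z up. On its top: the dial at x -35, y +50 mm; the start button at x -40, y -65 mm; the vent slider's track along y at x +55 mm
- dial (a joint): dial angle, rad, 0 to 4.71 between stops, grows clockwise seen from above, stays where left (friction 0.04 N m). Black disc 60 mm in diameter with a bar grip across it, 46 mm long, 14 mm thick, the bar's top 79.5 mm above the work surface and the disc's top 49.5 mm; a white line runs along one half of the bar's top and out to the disc's rim
- dial_axis (a point): point on the dial's axis, in the bar grip, 72.5 mm above the work surface; its x axis points along the bar towards the white line, z up
- dial_mark (a point): outer end of the dial's white line, on the disc's rim 30 mm from the axis
- red_mark (a point): point on the dial's rim (30 mm from its axis) to which the white line's end must come: right in front of the red block that sits on the fixed aluminium ring (48 mm radius) around the dial; its x axis points from the dial's axis to the red block
- vent (a joint): vent slider travel, m, 0 to 0.10, grows towards the panel's +y, stays where left (friction 1.5 N). Black grip 28 mm (panel x) by 20 mm (panel y) and 40 mm high, its top 94.5 mm above the work surface, on an aluminium track whose top is 54 mm above the work surface
- vent_top (a point): centre of the top of the vent grip; axes as the panel's
- vent_target (a point): where vent_top must be, level along the track with the fixed red block lying beside the track on its far side; axes as the panel's, y along the track
- start (a joint): start button travel, m, 0 at rest to 0.006 fully down; springs back, fully down takes 5 N; counts as pressed beyond 0.004 held a moment
- start_top (a point): centre of the top face of the green start button (28 mm in diameter), which is pressed straight down
- glaze_pot: bystander: white glaze pot with blue cap, 60 mm in diameter, 85 mm high, loose; origin: centre of underside
- clay_cone: bystander: clay cone 72 mm in diameter at the foot, 110 mm high, loose; origin: centre of underside
- brush: bystander: brush about 170 mm long lying on the table, loose; origin: at its underside, near its middle

How it is judged:
On the way, in this order (a step that is already met when the one before it is completed fails the run):
1. all jars stand on the hearth clear of each other, the vent grip is level with its red marker and the dial's white line points at its red marker (in any order) (x of jar0 in the frame of hearth between -0.122 and 0.122 m and y of jar0 in the frame of hearth between -0.095 and 0.095 m and z of jar0 in the frame of hearth between 0.028 and 0.036 m and angle between each of jar0, jar1, jar2, jar3, jar4's own z axis and vertical below 0.1 rad and x of jar1 in the frame of hearth between -0.122 and 0.122 m and y of jar1 in the frame of hearth between -0.095 and 0.095 m and z of jar1 in the frame of hearth between 0.028 and 0.036 m and x of jar2 in the frame of hearth between -0.122 and 0.122 m and y of jar2 in the frame of hearth between -0.095 and 0.095 m and z of jar2 in the frame of hearth between 0.028 and 0.036 m and x of jar3 in the frame of hearth between -0.122 and 0.122 m and y of jar3 in the frame of hearth between -0.095 and 0.095 m and z of jar3 in the frame of hearth between 0.028 and 0.036 m and x of jar4 in the frame of hearth between -0.122 and 0.122 m and y of jar4 in the frame of hearth between -0.095 and 0.095 m and z of jar4 in the frame of hearth between 0.028 and 0.036 m and horizontal distance between each of jar1, jar2, jar3, jar4 and jar0 above 0.052 m and horizontal distance between each of jar2, jar3, jar4 and jar1 above 0.052 m and horizontal distance between each of jar3, jar4 and jar2 above 0.052 m and horizontal distance between jar4 and jar3 above 0.052 m and horizontal distance between dial_mark and red_mark below 0.004 m and y of vent_top in the frame of vent_target between -0.004 and 0.004 m), for 0.2 s.
2. then the start button is pressed (value of joint start above 0.004 m), for 0.1 s.
At the end, for the whole second after the job is handed in: every jar present stands upright (within 0.1 rad) on the hearth top, its centre at least 23 mm inside the edges, jar centres more than 52 mm apart, at rest; vent grip within 4 mm of its marker; end of the dial's white line within 4 mm of its target point; start button released (all of step 1 and linear speed of each of jar0, jar1, jar2, jar3, jar4 below 0.02 m/s and value of joint start below 0.002 m); the robot touches nothing.
It fails at once if the glaze pot, the clay cone or the brush is shifted by more than 20 mm (distance of any of glaze_pot, clay_cone, brush from where it was at the start of the episode above 0.02 m).
It fails at once if a jar is banged or pressed onto the hearth with more than 40 N (contact force between any of jar0, jar1, jar2, jar3, jar4 and hearth above 40 N).
Of jar0, jar1, jar2, jar3, jar4 only 3 to 5 are there at a start; the rules pass over those that are not, and their reading is None.
At some moment in a run one of jar0, jar1, jar2, jar3, jar4 may be knocked a few centimetres aside while the robot is not near it.
It also fails if it takes over 210 s, if anything falls off the work surface, if the arm or the gripper's body presses on something with over 40 N, if the wrist force passes 120 N, or if a joint passes its speed limit or range.

## Robot

A 7-joint arm with a two-finger parallel gripper is mounted at the origin on the work surface. World frame = base frame: x ahead of the robot, y to its left, z up, the work surface at z = 0. Lengths are in m, angles in rad, forces in N, time in s.
With the tool pointing down it reaches from about 0.4 to 0.85 m from the base axis. Payload 4.5 kg.
Tool frame: the origin (TCP) lies at the very end of the fingers, on their centre line; the grasp point (between the pads) lies 19 mm behind it (r.grip_depth is the z of the grasp point in the tool frame, in m); z points along the fingers, y is the line along which they close (so a half turn about z gives the same grasp; the last joint's range is limited). The gripper opens to 88 mm and grips with 3 to 60 N. Pads are 18 mm wide; open, the fingers measure 123 mm over their backs; the gripper's body (75 mm by 187 mm) begins 45 mm behind the grasp point.
Start: joints at [-1.293, 0.689, -0.195, 1.565, 0.157, 0.902, -0.215], TCP at [0.151, 0.607, 0.239] pointing down, gripper open.
Joint ranges: [-3.01, 3.01], [-0.46, 2.08], [-1.47, 1.51], [0.13, 2.56], [-1, 4.14], [0.04, 2.09], [-2.66, 2.66]. Speed limits (rad/s): [2.57, 2.57, 3.14, 3.14, 3.14, 3.14, 3.14].

## Interface

Orientations are given as a unit quaternion [x, y, z, w].
In Python, from plant import r, vision gives the robot as it stands (r), with the cameras (vision).
- The arm moves only by the tool drive_effector, called in YAML: its name, and indented under it one key for each argument. Schema: {"type":"object","properties":{"offsets":{"type":"array","items":{"type":"object","properties":{"aperture":{"type":"number"},"sx":{"type":"number"},"sy":{"type":"number"},"sz":{"type":"number"},"rx":{"type":"number"},"ry":{"type":"number"},"rz":{"type":"number"}},"additionalProperties":false,"required":["aperture"]},"minItems":1,"maxItems":10},"grip_force":{"type":"number"},"only":{"type":"string"},"quiet":{"type":"boolean"},"lines":{"type":"string"}},"required":["offsets"],"additionalProperties":false}. offsets is a list of rows, 1 to 10 of them, each an object with the fields aperture (the opening from 0.0 (shut) to 1.0 (fully open)), sx, sy, sz (the shift in parts of the range, where 1.0 means 0.75 m), rx, ry, rz (a rotation vector in shares of pi rad (1.0 is pi rad)); a field left out counts as zero (the opening has to be given); each row is the pose to reach, as a shift and turn from the pose commanded when the call began, along the tool's axes at that moment; what a row does not reach only later rows make up. A row lasts 1/10 s, in which the tool goes at most 0.05 m and 0.15 rad, less where a joint would pass 70% of its speed; a pose out of reach is approached as far as the arm can. The fingers move at their own pace and stop on an object; grip_force is the grip in N (left out, the last holds). Time passes only in rows, so rows that do not move let the fingers close. The tool returns the time, the measured TCP pose, the force, the opening and the grip force at its end. only (a regular expression) keeps the lines of the reply that match it, lines (a string "A,B") keeps lines A to B, and quiet returns only ok. A shift or turn number past 1, either way, is cut back to 1. Input that does not fit is refused with a message, and nothing moves.
- r.get_state(): the state, without advancing time (a new reading comes with each control period).
- vision.snapshot(name): name is "side" or "top" or "wrist"; returns the picture (384x512x3 uint8, red, green, blue); there is no depth.
- vision.camera_params(name): a dict with "fx", "fy", "cx", "cy" (pixels), "rvec" (rotation vector, rad) and "tvec" (3), from world to camera coordinates, as OpenCV has them. Camera axes: x right, y down, z forward; pixel columns grow to the right and rows downward; lengths in m; the calibration is good to about 2 mm. The wrist camera is an equidistant fisheye: a pixel r from the principal point sees the ray r / f radians off the axis. A picture is of the moment at which its call begins: read the wrist's pose just before it. camera_params takes no time and is no camera call; for the wrist camera it gives the pose at the moment of the call.
- r.finish_job(): hands the job in; it is judged then, once.
The state is a dict: "clock": time; "q": joint angles; "qd": joint speeds; "joint_torque": joint torques, N m; "tool_pos": TCP position; "eef_rot": TCP orientation; "contact_force": force on the tool from outside, world axes, zero at the start; "moment": the same for the moment, N m; "opening": opening from 0.0 (shut) to 1.0 (fully open); "finger_force": force on a finger pad.
Only numpy, scipy, OpenCV 4.12 (cv2) and the standard library are available. Lean on these libraries where they do the work, as an engineer would, in place of code of your own. Each camera call takes 0.05 s, during which the arm holds its last target. There are 200 camera calls.

## Working session

There is one attempt and no reset: what is moved stays moved. The work goes in short steps, Python scripts to look and compute and a tool call to move; the robot and the scene stay as the last step left them, time stands still between calls to the robot, and variables do not carry over. Pictures are saved under pics/ and viewed, at most 14 in all, crops included, and the job is handed in when it is done.

```bash
ls; mkdir -p pics; python3 - <<'E'
from plant import r, vision
import cv2
s=r.get_state();print(s['clock'],s['tool_pos'],s['eef_rot'],s['opening'],r.grip_depth)
for n in ("side","top"):
    cv2.imwrite(f'pics/{n}0.png',vision.snapshot(n)[:,:,::-1]);print(n,vision.camera_params(n))
E
```

```text
pics
plant.py
0.0 [0.15076401 0.60587166 0.23791191] [ 1.21564621e-01  9.92583064e-01 -9.50219520e-04 -3.81289884e-05] 1.001263651866951 -0.0187
side {'fx': 379.6219091297879, 'fy': 379.6219091297879, 'cx': 254.60765234907694, 'cy': 193.80274566996295, 'rvec': array([ 2.10062631, -0.13054152,  0.03930325]), 'tvec': array([-0.57038884,  0.1146456 ,  0.91231522])}
top {'fx': 449.1839620901409, 'fy': 449.1839620901409, 'cx': 252.6422061002668, 'cy': 190.02389474648533, 'rvec': array([ 2.15391132, -2.03495235,  0.23608609]), 'tvec': array([-0.01209601,  0.61505734,  1.00620064])}
```

View pics/top0.png

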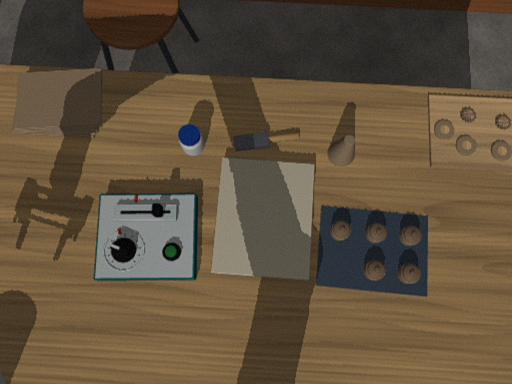

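View pics/side0.png

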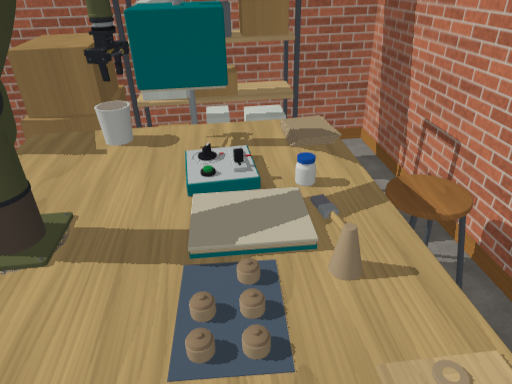

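The top view shows 5 jars on the mat at about (341,230), (376,231), (410,235), (375,270) and (409,271). The hearth is in the middle, spanning x 213–315 and y 158–278. The panel is on the left, with the dial at (123,250), the button at (171,252) and the vent at (157,210). I'll enlarge it for precision.

```bash
cat > h.py <<'E'
import numpy as np, cv2
from plant import r, vision
from scipy.spatial.transform import Rotation as R
def unproj(n,uv,z):
    """pixels (N,2) of a fixed camera -> world points on the plane at height z"""
    p=vision.camera_params(n); M=R.from_rotvec(p['rvec']).as_matrix()
    uv=np.atleast_2d(uv).astype(float)
    d=np.c_[(uv[:,0]-p['cx'])/p['fx'],(uv[:,1]-p['cy'])/p['fy'],np.ones(len(uv))]@M
    c=-M.T@p['tvec']; return c+d*((z-c[2])/d[:,2])[:,None]
def proj(n,P):
    p=vision.camera_params(n)
    K=np.array([[p['fx'],0,p['cx']],[0,p['fy'],p['cy']],[0,0,1]])
    return cv2.projectPoints(np.atleast_2d(P).astype(float),p['rvec'],p['tvec'],K,None)[0][:,0]
def togo(pos,yaw=None):
    """shift in tool axes from the current pose to pos; yaw of the tool y axis (mod pi)"""
    s=r.get_state(); T=R.from_quat(s['eef_rot']); 
    print('d',np.round(T.inv().apply(np.array(pos)-s['tool_pos']),4),end=' ')
    y=T.as_matrix()[:,1]; a=np.arctan2(y[1],y[0])
    if yaw is not None:
        dy=(yaw-a+np.pi/2)%np.pi-np.pi/2; print('rz(tool)',round(-dy,3),'q7',round(s['q'][6],3),end=' ')
    print('yaw',round(a,3),'pos',np.round(s['tool_pos'],4),'t',s['clock'])
E
python3 - <<'E'
from h import *
im=cv2.imread('pics/top0.png')
a=cv2.resize(im[185:290,85:205],None,fx=5,fy=5,interpolation=cv2.INTER_CUBIC)
cv2.imwrite('pics/panel.png',a)
b=cv2.resize(im[200:300,310:435],None,fx=6,fy=6,interpolation=cv2.INTER_CUBIC)
cv2.imwrite('pics/jars.png',b)
p=vision.camera_params('top');print(-R.from_rotvec(p['rvec']).as_matrix().T@p['tvec'])
c=unproj('top',[[221,158],[314,162],[310,279],[213,274]],.032);print('hearth',c.round(3),c.mean(0), np.linalg.norm(np.roll(c,-1,0)-c,axis=1))
print('panel',unproj('top',[[101,195],[197,195],[196,277],[97,278]],.04).round(3))
print('jars',unproj('top',[[341,230],[376,231],[410,235],[375,270],[409,271]],.044).round(3))
E
```

```text
[0.36744637 0.00781104 1.12062649]
hearth [[ 0.703  0.108  0.032]
 [ 0.706 -0.127  0.032]
 [ 0.415 -0.125  0.032]
 [ 0.413  0.106  0.032]] [ 0.5590727  -0.00955224  0.032     ] [0.23545373 0.29083228 0.23128447 0.28951019]
panel [[0.588 0.396 0.04 ]
 [0.602 0.16  0.04 ]
 [0.404 0.145 0.04 ]
 [0.388 0.378 0.04 ]]
jars [[ 0.534 -0.195  0.044]
 [ 0.537 -0.279  0.044]
 [ 0.532 -0.361  0.044]
 [ 0.444 -0.276  0.044]
 [ 0.446 -0.357  0.044]]
```

View pics/panel.png

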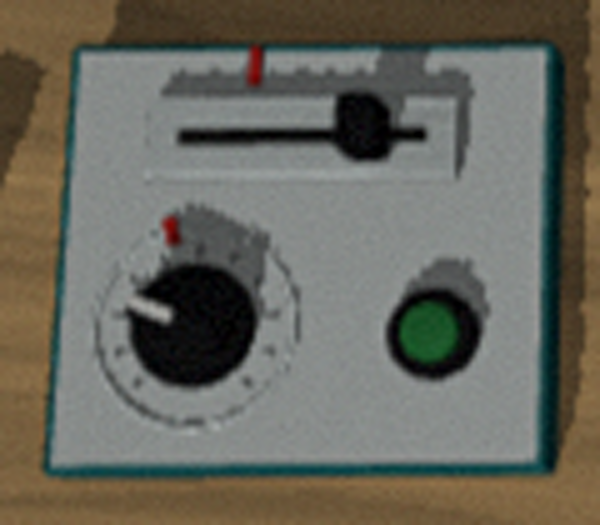

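View pics/jars.png

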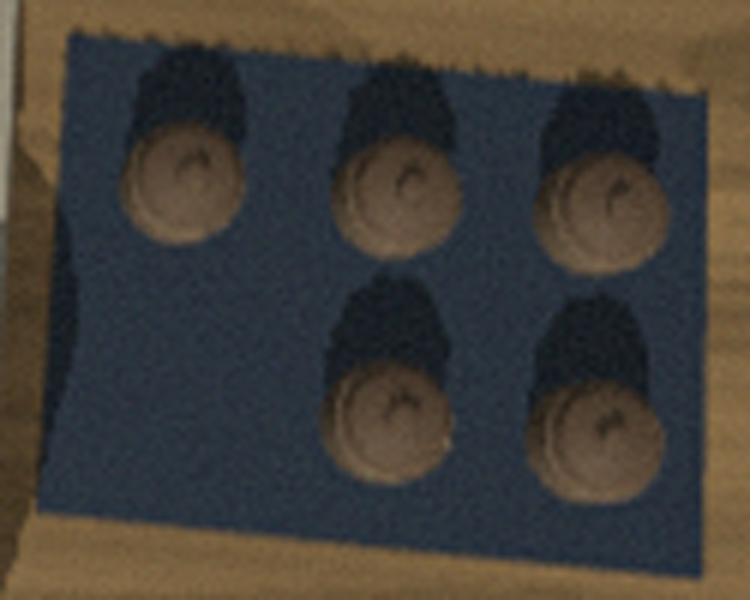

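```bash
cat >> h.py <<'E'
def fit(P,Q):
    """2D rigid fit: returns yaw, t with Q ~ Rot(yaw) P + t, rms"""
    P=np.array(P,float);Q=np.array(Q)[:,:2];p=P-P.mean(0);q=Q-Q.mean(0)
    a=np.arctan2((p[:,0]*q[:,1]-p[:,1]*q[:,0]).sum(),(p*q).sum())
    M=np.array([[np.cos(a),-np.sin(a)],[np.sin(a),np.cos(a)]]);t=Q.mean(0)-M@P.mean(0)
    return a,t,np.sqrt(((P@M.T+t-Q)**2).sum(1).mean()),M
E
python3 - <<'E'
from h import *
c=np.array([[77,46],[553,46],[541,468],[48,468]])/5+[85,185]
a,t,e,M=fit([[.105,.12],[.105,-.12],[-.105,-.12],[-.105,.12]],unproj('top',c,.04));print('panel',a,t,e)
for n,x,y in(('dial',-.035,.05),('btn',-.04,-.065),('track0',.055,0)):print(n,M@[x,y]+t)
f=lambda u,z:(unproj('top',np.array(u)/5+[85,185],z)[0,:2]-t)@M
print('dial centre',f([192,325],.0495),'line out',f([130,299],.0495),'in',f([170,314],.0795),'red',f([172,231],.05),'btn',f([430,332],.05))
print('vent top',f([357,122],.0945),'marker',f([256,66],.045),f([256,66],.055))
h=unproj('top',[[221,158],[314,162],[310,279],[213,274]],.032);print('hearth',fit([[.145,.118],[.145,-.118],[-.145,-.118],[-.145,.118]],h)[:3])
print('jars',unproj('top',np.array([[182,183],[397,198],[601,213],[387,423],[595,441]])/6+[310,200],.030).round(4))
togo(M@[.02,.02]+t if 0 else [*(M@[.01,.01]+t),.33],np.pi/2+a)
E
```

```text
panel 0.059493189669067255 [0.49500717 0.27399445] 0.004168485243033217
dial [0.45709618 0.32182496]
btn [0.45894271 0.20673113]
track0 [0.54990986 0.27726465]
dial centre [-0.03572325  0.04961432] line out [-0.02330184  0.0799463 ] in [-0.03363753  0.05149236] red [0.00916334 0.06191782] btn [-0.03938762 -0.06371753]
vent top [ 0.05356147 -0.03405485] marker [0.09110954 0.02756746] [0.08893154 0.02491137]
hearth (np.float64(0.0035265150305095723), array([ 0.5590727 , -0.00955224]), np.float64(0.0018997877778520052))
jars [[ 0.5353 -0.1962  0.03  ]
 [ 0.5341 -0.2835  0.03  ]
 [ 0.5327 -0.3661  0.03  ]
 [ 0.4435 -0.279   0.03  ]
 [ 0.4412 -0.3616  0.03  ]]
d [-0.4207 -0.2267 -0.0916] rz(tool) -0.303 q7 -0.215 yaw 1.327 pos [0.1508 0.606  0.238 ] t 0.1
```

Careful with the scale: shifts go in shares of 0.75 m and turns go in shares of pi rad. That gives: -0.42 m / 0.75 = -0.56, -0.03 m / 0.75 = -0.04, -0.303 rad / 3.1416 = -0.0964.

drive_effector:
  offsets:
    - {"aperture":1, "sx":-0.0533, "sy":-0.0293, "sz":-0.04, "rz":-0.0159}
    - {"aperture":1, "sx":-0.1133, "sy":-0.06, "sz":-0.08, "rz":-0.0318}
    - {"aperture":1, "sx":-0.1733, "sy":-0.0907, "sz":-0.12, "rz":-0.0477}
    - {"aperture":1, "sx":-0.2267, "sy":-0.12, "sz":-0.12, "rz":-0.0637}
    - {"aperture":1, "sx":-0.28, "sy":-0.1507, "sz":-0.12, "rz":-0.0796}
    - {"aperture":1, "sx":-0.34, "sy":-0.1813, "sz":-0.12, "rz":-0.0955}
    - {"aperture":1, "sx":-0.4, "sy":-0.2133, "sz":-0.12, "rz":-0.0964}
    - {"aperture":1, "sx":-0.4533, "sy":-0.24, "sz":-0.12, "rz":-0.0964}
    - {"aperture":1, "sx":-0.5067, "sy":-0.2733, "sz":-0.12, "rz":-0.0964}
    - {"aperture":1, "sx":-0.56, "sy":-0.3027, "sz":-0.12, "rz":-0.0964}

```text
clock: 1.1
tool_pos: [0.5041, 0.2834, 0.3284]
eef_rot: [-0.03, 1.0, -0.0, -0.0]
contact_force: [1.1, 0.6, -0.4]
opening: 0.995
finger_force: 0.0
```

drive_effector:
  offsets:
    - {"aperture":1}
    - {"aperture":1}
    - {"aperture":1}

```text
clock: 1.4
tool_pos: [0.5018, 0.2867, 0.3285]
eef_rot: [-0.031, 1.0, 0.0, -0.001]
contact_force: [0.1, 0.3, -0.1]
opening: 0.998
finger_force: 0.0
```

```bash
python3 - <<'E'
from h import *
togo([.5,.28,.33],np.pi/2+.0595)
p=vision.camera_params('wrist');im=vision.snapshot('wrist');print(p)
cv2.imwrite('pics/w1.png',cv2.resize(im[:,:,::-1],(800,600),interpolation=cv2.INTER_CUBIC))
np.save('w1.npy',np.r_[p['fx'],p['cx'],p['cy'],p['rvec'],p['tvec']])
E
```

```text
d [ 0.0022 -0.0066 -0.0015] rz(tool) 0.002 q7 0.866 yaw 1.632 pos [0.5018 0.2867 0.3285] t 1.4
{'fx': 297.3186396354542, 'fy': 297.3186396354542, 'cx': 257.5894953400462, 'cy': 186.36772284001157, 'rvec': array([-2.00515785, -2.13233122, -0.31131787]), 'tvec': array([-0.2555381 , -0.56176839,  0.32848803])}
```

View pics/w1.png

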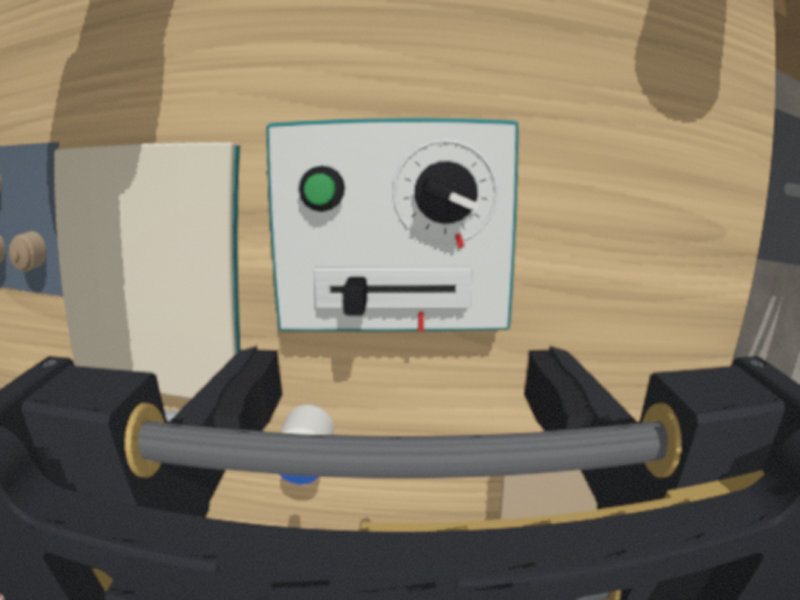

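The wrist view matches the top view. The panel corners are (268,125), (517,122), (509,328) and (281,329). The vent grip's top is near (353,297) with its red marker at x=421. The dial is at (446,191), its line end at (475,206) and its red block at (460,241). Next I'll turn these into positions.

```bash
cat >> h.py <<'E'
def wun(w,uv,z):
    """wrist fisheye pixels -> world at plane z; w=[f,cx,cy,rvec,tvec]"""
    M=R.from_rotvec(w[3:6]).as_matrix();uv=np.atleast_2d(uv).astype(float)-w[1:3]
    n=np.linalg.norm(uv,axis=1);th=n/w[0]
    d=np.c_[uv*(np.sin(th)/n)[:,None],np.cos(th)]@M
    c=-M.T@w[6:9];return c+d*((z-c[2])/d[:,2])[:,None]
E
python3 - <<'E'
from h import *
w=np.load('w1.npy'); g=lambda u,z:wun(w,(np.atleast_2d(u)+.5)/1.5625-.5,z)
c=g([[268,125],[517,122],[509,328],[281,329]],.04)
a,t,e,M=fit([[-.105,-.12],[-.105,.12],[.105,.12],[.105,-.12]],c);print('panel',a,t,e)
f=lambda u,z:((g(u,z)[0,:2]-t)@M).round(4)
print('cam',-R.from_rotvec(w[3:6]).as_matrix().T@w[6:9])
D=np.array([-.035,.05])
print('dial',f([446,191],.0495),'line',f([475,206],.0495),'in',f([450,195],.0795),'red',f([460,241],.05),'btn',f([319,188],.055))
for n,u,z in(('line',[475,206],.0495),('red',[460,241],.05)): v=f(u,z)-D;print(n,np.degrees(np.arctan2(v[1],v[0])),np.hypot(*v))
print('vent top',f([353,297],.0945),'marker',f([421,321],.042),f([421,321],.054))
print('world dial',M@D+t,'btn',M@[-.04,-.065]+t,'vent',M@[.055,-.036]+t)
E
```

```text
panel 0.06880908069078956 [0.49552658 0.27726385] 0.004014540533696747
cam [0.42793456 0.2822923  0.47536397]
dial [-0.0357  0.049 ] line [-0.022   0.0761] in [-0.0345  0.0497] red [0.011  0.0626] btn [-0.0404 -0.0666]
line 63.52282571645923 0.029158360722098216
red 15.318335793454574 0.047694444120882674
vent top [ 0.0511 -0.034 ] marker [0.0929 0.0267] [0.0885 0.0262]
world dial [0.45717166 0.32473911] btn [0.4600903  0.20966747] vent [0.5528716  0.24513055]
```

```bash
python3 - <<'E'
from h import *
togo([.550,.245,.062],np.pi/2+.064)
E
```

```text
d [-0.0459 -0.0452  0.2665] rz(tool) -0.001 q7 0.866 yaw 1.633 pos [0.5016 0.287  0.3286] t 1.45
```

Scaled: 0.19 m / 0.75 = 0.2533, 0.16 m / 0.75 = 0.2133.

drive_effector:
  offsets:
    - {"aperture":0.7, "sx":-0.0267, "sy":-0.0267, "sz":0.0533}
    - {"aperture":0.7, "sx":-0.0613, "sy":-0.06, "sz":0.1067}
    - {"aperture":0.7, "sx":-0.0613, "sy":-0.06, "sz":0.16}
    - {"aperture":0.7, "sx":-0.0613, "sy":-0.06, "sz":0.2133}
    - {"aperture":0.7, "sx":-0.0613, "sy":-0.06, "sz":0.2533}
    - {"aperture":0.7, "sx":-0.0613, "sy":-0.06, "sz":0.2533}
    - {"aperture":0.7, "sx":-0.0613, "sy":-0.06, "sz":0.2533}
  grip_force: 20

```text
clock: 2.15
tool_pos: [0.5512, 0.2448, 0.1393]
eef_rot: [-0.031, 1.0, 0.0, -0.0]
contact_force: [-0.2, 1.6, 0.5]
opening: 0.702
finger_force: 0.0
```

```bash
python3 - <<'E'
from h import *
togo([.550,.245,.062],np.pi/2+.064)
E
```

```text
d [0.0011 0.0003 0.0773] rz(tool) -0.002 q7 0.886 yaw 1.632 pos [0.5512 0.2448 0.1393] t 2.15
```

Scaled: 0.077 m / 0.75 = 0.1027, 0.06 m / 0.75 = 0.08.

drive_effector:
  offsets:
    - {"aperture":0.7, "sz":0.04}
    - {"aperture":0.7, "sz":0.08}
    - {"aperture":0.7, "sz":0.1027}
    - {"aperture":0.7, "sz":0.1027}
    - {"aperture":0.7, "sz":0.1027}
    - {"aperture":0.1, "sz":0.1027}
    - {"aperture":0.1, "sz":0.1027}
    - {"aperture":0.1, "sz":0.1027}
    - {"aperture":0.1, "sz":0.1027}
    - {"aperture":0.1, "sz":0.1027}
  grip_force: 15

```text
clock: 3.15
tool_pos: [0.5519, 0.2434, 0.062]
eef_rot: [-0.03, 1.0, 0.0, 0.0]
contact_force: [-0.9, 1.3, 1.6]
opening: 0.275
finger_force: 0.7
```

```bash
python3 - <<'E'
from h import *
togo([.5462,.3053,.062],np.pi/2+.064)
s=r.get_state();print((np.array([[np.cos(.064),np.sin(.064)],[-np.sin(.064),np.cos(.064)]])@(s['tool_pos'][:2]-[.495,.2755])))
E
```

```text
d [0.002  0.0621 0.    ] rz(tool) -0.005 q7 0.852 yaw 1.63 pos [0.5519 0.2434 0.062 ] t 3.15
[ 0.05474207 -0.0356263 ]
```

drive_effector:
  offsets:
    - {"aperture":0.1}
    - {"aperture":0.1}
    - {"aperture":0.1}

```text
clock: 3.45
tool_pos: [0.5519, 0.2438, 0.062]
eef_rot: [-0.03, 1.0, 0.001, 0.0]
contact_force: [-0.0, 1.0, 2.5]
opening: 0.226
finger_force: 15.0
```

drive_effector:
  offsets:
    - {"aperture":0.1, "sy":0.02}
    - {"aperture":0.1, "sy":0.04}
    - {"aperture":0.1, "sy":0.06}
    - {"aperture":0.1, "sy":0.0733}
    - {"aperture":0.1, "sy":0.0827}
    - {"aperture":0.1, "sy":0.0827}
    - {"aperture":0.1, "sy":0.0827}

```text
clock: 4.15
tool_pos: [0.5478, 0.306, 0.0619]
eef_rot: [-0.03, 1.0, 0.001, -0.0]
contact_force: [-1.0, 2.2, 5.7]
opening: 0.223
finger_force: 15.0
```

```bash
python3 - <<'E'
from h import *
togo([.5462,.3053,.062],np.pi/2+.064)
s=r.get_state();print((np.array([[np.cos(.064),np.sin(.064)],[-np.sin(.064),np.cos(.064)]])@(s['tool_pos'][:2]-[.495,.2755])))
E
```

```text
d [ 0.0016 -0.0006 -0.0001] rz(tool) -0.004 q7 0.794 yaw 1.631 pos [0.5478 0.306  0.0619] t 4.15
[0.05460833 0.02703559]
```

Scaled: -0.2 m / 0.75 = -0.2667, -0.16 m / 0.75 = -0.2133, -0.7 rad / 3.1416 = -0.2228.

drive_effector:
  offsets:
    - {"aperture":0.5}
    - {"aperture":0.5}
    - {"aperture":0.5}
    - {"aperture":0.5, "sz":-0.0533}
    - {"aperture":0.5, "sz":-0.1067}
    - {"aperture":0.5, "sx":0.0267, "sz":-0.16, "rz":-0.0446}
    - {"aperture":0.5, "sx":0.0533, "sy":0.0133, "sz":-0.2133, "rz":-0.0891}
    - {"aperture":0.5, "sx":0.08, "sy":0.02, "sz":-0.2667, "rz":-0.1337}
    - {"aperture":0.5, "sx":0.12, "sy":0.024, "sz":-0.2667, "rz":-0.1783}
    - {"aperture":0.5, "sx":0.1227, "sy":0.024, "sz":-0.2667, "rz":-0.2228}

```text
clock: 5.15
tool_pos: [0.4518, 0.3185, 0.2634]
eef_rot: [-0.375, 0.927, 0.0, 0.0]
contact_force: [0.6, -0.0, -1.0]
opening: 0.503
finger_force: 0.0
```

drive_effector:
  offsets:
    - {"aperture":0.5, "rz":-0.0477}
    - {"aperture":0.5, "rz":-0.0955}
    - {"aperture":0.5, "rz":-0.1416}
    - {"aperture":0.5, "rz":-0.1416}
    - {"aperture":0.5, "rz":-0.1416}

```text
clock: 5.65
tool_pos: [0.4553, 0.3171, 0.2615]
eef_rot: [-0.565, 0.825, -0.0, -0.0]
contact_force: [0.1, -0.1, 0.3]
opening: 0.501
finger_force: 0.0
```

```bash
python3 - <<'E'
from h import *
togo([.457,.3235,.055],np.radians(159))
p=vision.camera_params('wrist');im=vision.snapshot('wrist')
cv2.imwrite('pics/w2.png',cv2.resize(im[:,:,::-1],(800,600),interpolation=cv2.INTER_CUBIC))
np.save('w2.npy',np.r_[p['fx'],p['cx'],p['cy'],p['rvec'],p['tvec']])
E
```

```text
d [-0.0067  0.0006  0.2065] rz(tool) -0.004 q7 1.656 yaw 2.771 pos [0.4553 0.3171 0.2615] t 5.65
```

View pics/w2.png

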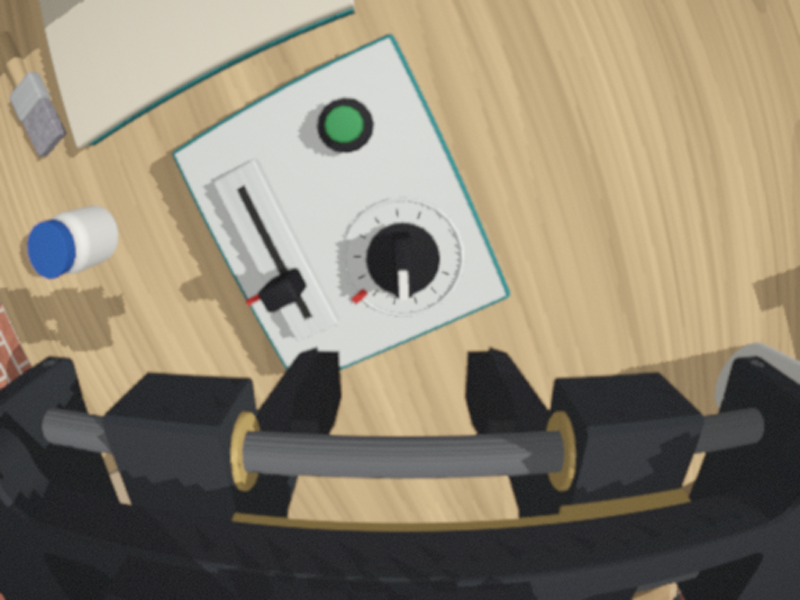

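The bar is lined up with the tool: its line runs (403,270)→(404,298) and the dial centre is (403,259). The red block is at (360,296), and the vent grip at (283,289) sits beside its marker at (254,299). I'll check these as numbers.

```bash
python3 - <<'E'
from h import *
w=np.load('w2.npy'); g=lambda u,z:wun(w,(np.atleast_2d(u)+.5)/1.5625-.5,z)
c=g([[391,37],[509,295],[175,153]],.04)
a,t,e,M=fit([[-.105,-.12],[-.105,.12],[.105,-.12]],c);print('panel',a,t,e)
f=lambda u,z:((g(u,z)[0,:2]-t)@M).round(4)
D=f([403,259],.0495)
print('dial',D,'btn',f([344,124],.055),'vent',f([281,288],.0945),'marker',f([253,300],.042),f([253,300],.054))
for n,u,z in(('line',[404,298],.0495),('red',[360,296],.05)): v=f(u,z)-D;print(n,np.degrees(np.arctan2(v[1],v[0])),np.hypot(*v))
d=(g([403,259],.0495)[0]);print(d)
togo([*d[:2],.055],np.radians(159))
E
```

```text
panel 0.06434114389498624 [0.49601843 0.27799952] 0.004909887779799835
dial [-0.0358  0.0476] btn [-0.0403 -0.067 ] vent [0.0484 0.0204] marker [0.0963 0.0267] [0.0908 0.025 ]
line 66.52260010790707 0.03238054971738435
red 16.31965042052462 0.04626402490056393
[0.45723958 0.32323264 0.0495    ]
d [-0.0064  0.0003  0.2065] rz(tool) -0.003 q7 1.657 yaw 2.772 pos [0.4552 0.3172 0.2615] t 5.7
```

Scaled: 0.206 m / 0.75 = 0.2747, 0.19 m / 0.75 = 0.2533.

drive_effector:
  offsets:
    - {"aperture":0.5, "sx":-0.008, "sz":0.0667}
    - {"aperture":0.5, "sx":-0.008, "sz":0.1333}
    - {"aperture":0.5, "sx":-0.008, "sz":0.1867}
    - {"aperture":0.5, "sx":-0.008, "sz":0.2267}
    - {"aperture":0.5, "sx":-0.008, "sz":0.2533}
    - {"aperture":0.5, "sx":-0.008, "sz":0.2747}
    - {"aperture":0.5, "sx":-0.008, "sz":0.2747}
    - {"aperture":0.5, "sx":-0.008, "sz":0.2747}
  grip_force: 25

```text
clock: 6.5
tool_pos: [0.4574, 0.3234, 0.056]
eef_rot: [-0.566, 0.824, -0.0, 0.0]
contact_force: [0.6, 1.0, 0.9]
opening: 0.502
finger_force: 0.0
```

```bash
python3 - <<'E'
from h import *
togo([.4572,.3232,.055],np.radians(159))
E
```

```text
d [0.0003 0.0001 0.001 ] rz(tool) -0.001 q7 1.432 yaw 2.774 pos [0.4574 0.3234 0.056 ] t 6.5
```

drive_effector:
  offsets:
    - {"aperture":0.05}
    - {"aperture":0.05}
    - {"aperture":0.05}
    - {"aperture":0.05}
    - {"aperture":0.05}
    - {"aperture":0.05}
    - {"aperture":0.05}
    - {"aperture":0.05}
  grip_force: 25

```text
clock: 7.3
tool_pos: [0.4578, 0.3232, 0.0562]
eef_rot: [-0.566, 0.824, -0.0, 0.0]
contact_force: [-0.0, -1.0, 5.7]
opening: 0.151
finger_force: 25.0
```

```bash
python3 - <<'E'
from h import *
togo([.4572,.3232,.055],np.radians(109.7))
E
```

```text
d [0.0002 0.0005 0.0012] rz(tool) 0.86 q7 1.432 yaw 2.775 pos [0.4578 0.3232 0.0562] t 7.3
```

Scaled: 0.86 rad / 3.1416 = 0.2737.

drive_effector:
  offsets:
    - {"aperture":0.05, "rz":0.0382}
    - {"aperture":0.05, "rz":0.0764}
    - {"aperture":0.05, "rz":0.1146}
    - {"aperture":0.05, "rz":0.1528}
    - {"aperture":0.05, "rz":0.191}
    - {"aperture":0.05, "rz":0.2228}
    - {"aperture":0.05, "rz":0.2546}
    - {"aperture":0.05, "rz":0.2737}
    - {"aperture":0.05, "rz":0.2737}
    - {"aperture":0.05, "rz":0.2737}

```text
clock: 8.3
tool_pos: [0.4574, 0.3236, 0.0562]
eef_rot: [-0.171, 0.985, 0.0, 0.0]
contact_force: [-0.7, -1.0, 6.5]
opening: 0.157
finger_force: 25.0
```

```bash
python3 - <<'E'
from h import *
togo([.4572,.3232,.055],np.radians(109.7))
E
```

```text
d [ 0.0003 -0.0003  0.0012] rz(tool) 0.0 q7 0.865 yaw 1.915 pos [0.4574 0.3236 0.0562] t 8.3
```

Scaled: -0.16 m / 0.75 = -0.2133, -0.15 m / 0.75 = -0.2, 0.28 rad / 3.1416 = 0.0891.

drive_effector:
  offsets:
    - {"aperture":0.5}
    - {"aperture":0.5}
    - {"aperture":0.5}
    - {"aperture":0.5, "sz":-0.0533}
    - {"aperture":0.5, "sz":-0.1067}
    - {"aperture":0.5, "sx":-0.04, "sz":-0.16, "rz":0.0446}
    - {"aperture":0.5, "sx":-0.08, "sz":-0.2, "rz":0.0891}
    - {"aperture":0.5, "sx":-0.12, "sy":0.0267, "sz":-0.2133, "rz":0.0891}
    - {"aperture":0.5, "sx":-0.1467, "sy":0.0267, "sz":-0.2133, "rz":0.0891}
    - {"aperture":0.5, "sx":-0.1467, "sy":0.0267, "sz":-0.2133, "rz":0.0891}

```text
clock: 9.3
tool_pos: [0.5561, 0.38, 0.2156]
eef_rot: [-0.032, 0.999, 0.001, 0.001]
contact_force: [-0.2, -0.4, -0.4]
opening: 0.498
finger_force: 0.0
```

```bash
python3 - <<'E'
from h import *
togo([.5,.28,.33],np.pi/2+.064)
p=vision.camera_params('wrist');im=vision.snapshot('wrist')
cv2.imwrite('pics/w3.png',cv2.resize(im[30:300,90:450,::-1],(800,600),interpolation=cv2.INTER_CUBIC))
np.save('w3.npy',np.r_[p['fx'],p['cx'],p['cy'],p['rvec'],p['tvec']])
E
```

```text
d [ 0.0621 -0.0961 -0.1147] rz(tool) -0.001 q7 0.812 yaw 1.634 pos [0.5561 0.38   0.2156] t 9.3
```

View pics/w3.png

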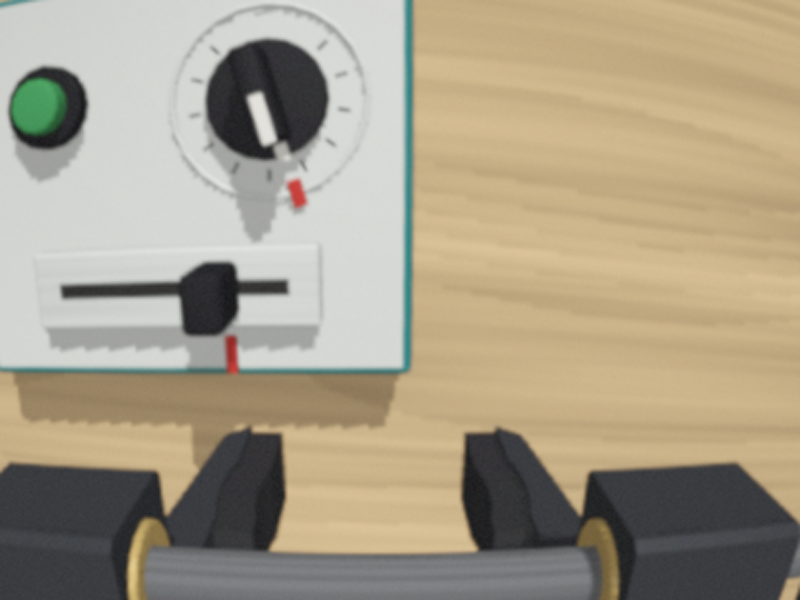

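The dial line's end at (283,153) lies in line with the red block at (297,194), seen from the centre (267,98). The vent grip's top spans roughly x 181–210 and reaches down to y 335. Its marker is at (232,354).

```bash
python3 - <<'E'
from h import *
w=np.load('w3.npy'); g=lambda u,z:wun(w,(np.atleast_2d(u)+.5)*.45-.5+[90,30],z)
a=.064;M=np.array([[np.cos(a),-np.sin(a)],[np.sin(a),np.cos(a)]]);t=np.array([.4955,.2765])
f=lambda u,z:((g(u,z)[0,:2]-t)@M).round(4)
print('corner',f([410,369],.04),'dial',f([267,98],.0495))
for n,u,z in(('line',[283,153],.0495),('red',[297,194],.05)): v=f(u,z)-f([267,98],.0495);print(n,np.degrees(np.arctan2(v[1],v[0])),np.hypot(*v))
print('vent top edges',f([182,334],.0945),f([210,335],.0945),'base right',f([238,290],.0545),'marker',f([232,354],.04),f([232,354],.046),f([232,345],.05),f([232,345],.054))
print('slot',f([62,292],.054),f([288,287],.054))
togo([.5353,-.1962,.2],np.pi/2)
E
```

```text
corner [0.1011 0.1186] dial [-0.0352  0.0501]
line 15.346208895809166 0.027583509566405796
red 16.517028097726932 0.04818848410149463
vent top edges [0.067  0.0169] [0.0675 0.0296] base right [0.0562 0.0346] marker [0.093  0.0264] [0.0911 0.0278] [0.0852 0.029 ] [0.084  0.0299]
slot [ 0.0554 -0.0602] [0.0551 0.059 ]
d [ 0.0555 -0.5726  0.0153] rz(tool) 0.064 q7 0.812 yaw 1.634 pos [0.5544 0.3788 0.2149] t 9.35
```

Scaled: -0.5 m / 0.75 = -0.6667, -0.05 m / 0.75 = -0.0667, 0.03 rad / 3.1416 = 0.0095.

drive_effector:
  offsets:
    - {"aperture":0.75, "sx":0.0067, "sy":-0.0667, "rz":0.0095}
    - {"aperture":0.75, "sx":0.0133, "sy":-0.1333, "rz":0.0204}
    - {"aperture":0.75, "sx":0.02, "sy":-0.2, "rz":0.0204}
    - {"aperture":0.75, "sx":0.0267, "sy":-0.2667, "rz":0.0204}
    - {"aperture":0.75, "sx":0.0333, "sy":-0.3333, "rz":0.0204}
    - {"aperture":0.75, "sx":0.04, "sy":-0.4, "rz":0.0204}
    - {"aperture":0.75, "sx":0.0467, "sy":-0.4667, "rz":0.0204}
    - {"aperture":0.75, "sx":0.0533, "sy":-0.5333, "rz":0.0204}
    - {"aperture":0.75, "sx":0.06, "sy":-0.6, "rz":0.0204}
    - {"aperture":0.75, "sx":0.0667, "sy":-0.6667, "rz":0.0204}
  grip_force: 20

```text
clock: 10.35
tool_pos: [0.534, -0.1223, 0.2153]
eef_rot: [-0.0, 1.0, 0.0, -0.001]
contact_force: [1.4, -0.2, -0.8]
opening: 0.748
finger_force: 0.0
```

drive_effector:
  offsets:
    - {"aperture":0.75, "sx":0.0067, "sy":-0.0533}
    - {"aperture":0.75, "sx":0.0067, "sy":-0.096, "sz":0.04}
    - {"aperture":0.75, "sx":0.0067, "sy":-0.096, "sz":0.08}
    - {"aperture":0.75, "sx":0.0067, "sy":-0.096, "sz":0.08}
    - {"aperture":0.75, "sx":0.0067, "sy":-0.096, "sz":0.08}

```text
clock: 10.85
tool_pos: [0.5303, -0.1913, 0.1557]
eef_rot: [-0.001, 1.0, 0.001, -0.001]
contact_force: [0.2, 1.1, -0.1]
opening: 0.752
finger_force: 0.0
```

```bash
python3 - <<'E'
from h import *
togo([.5353,-.1962,.01],np.pi/2)
p=vision.camera_params('wrist');im=vision.snapshot('wrist')
cv2.imwrite('pics/w4.png',im[:,:,::-1])
np.save('w4.npy',np.r_[p['fx'],p['cx'],p['cy'],p['rvec'],p['tvec']])
E
```

```text
d [-0.0053 -0.0052  0.1457] rz(tool) 0.002 q7 1.564 yaw 1.572 pos [ 0.5303 -0.1913  0.1557] t 10.85
```

View pics/w4.png

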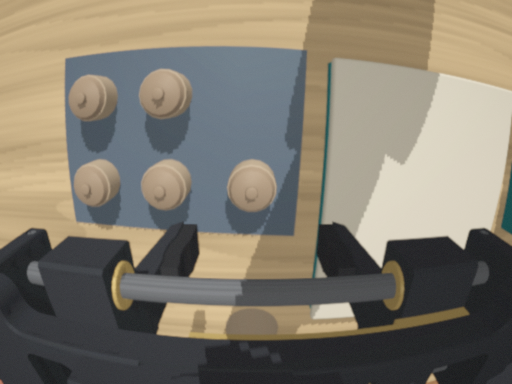

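The wrist view shows all 5 jars upright, with knobs at (252,195), (161,190), (86,189), (158,93) and (82,98).

```bash
python3 - <<'E'
from h import *
w=np.load('w4.npy')
print(wun(w,[[252,195],[161,190],[86,189],[158,93],[82,98]],.043).round(4))
print('body',wun(w,[[252,184]],.028).round(4))
togo([.5353,-.1962,.01],np.pi/2)
E
```

```text
[[ 0.5419 -0.1961  0.043 ]
 [ 0.5373 -0.2825  0.043 ]
 [ 0.5367 -0.3678  0.043 ]
 [ 0.4469 -0.2799  0.043 ]
 [ 0.4444 -0.3615  0.043 ]]
body [[ 0.5357 -0.1964  0.028 ]]
d [-0.0038 -0.0052  0.1466] rz(tool) 0.002 q7 1.564 yaw 1.573 pos [ 0.5314 -0.1912  0.1566] t 10.9
```

Scaled: 0.149 m / 0.75 = 0.1987, -0.005 m / 0.75 = -0.0067.

drive_effector:
  offsets:
    - {"aperture":0.75, "sx":-0.0067, "sy":-0.0067, "sz":0.0533}
    - {"aperture":0.75, "sx":-0.0067, "sy":-0.0067, "sz":0.1067}
    - {"aperture":0.75, "sx":-0.0067, "sy":-0.0067, "sz":0.1467}
    - {"aperture":0.75, "sx":-0.0067, "sy":-0.0067, "sz":0.1733}
    - {"aperture":0.75, "sx":-0.0067, "sy":-0.0067, "sz":0.1933}
    - {"aperture":0.75, "sx":-0.0067, "sy":-0.0067, "sz":0.1987}
    - {"aperture":0.75, "sx":-0.0067, "sy":-0.0067, "sz":0.1987}
    - {"aperture":0.4, "sx":-0.0067, "sy":-0.0067, "sz":0.1987}
    - {"aperture":0.4, "sx":-0.0067, "sy":-0.0067, "sz":0.1987}
    - {"aperture":0.4, "sx":-0.0067, "sy":-0.0067, "sz":0.1987}
  grip_force: 15

```text
clock: 11.9
tool_pos: [0.5371, -0.1977, 0.0077]
eef_rot: [-0.0, 1.0, -0.0, 0.001]
contact_force: [-0.5, 0.2, 3.9]
opening: 0.536
finger_force: 15.0
```

drive_effector:
  offsets:
    - {"aperture":0.4}
    - {"aperture":0.4}
    - {"aperture":0.4, "sz":-0.04}
    - {"aperture":0.4, "sz":-0.0933}
    - {"aperture":0.4, "sz":-0.1467}
    - {"aperture":0.4, "sz":-0.16}
    - {"aperture":0.4, "sz":-0.16}

```text
clock: 12.6
tool_pos: [0.5372, -0.1981, 0.1281]
eef_rot: [0.0, 1.0, -0.0, 0.002]
contact_force: [0.4, -0.2, -2.4]
opening: 0.537
finger_force: 15.0
```

```bash
python3 - <<'E'
from h import *
togo([.629,.05,.037],np.pi/2)
E
```

```text
d [-0.0914  0.2482  0.0912] rz(tool) -0.0 q7 1.551 yaw 1.571 pos [ 0.5372 -0.1981  0.1281] t 12.6
```

Scaled: 0.248 m / 0.75 = 0.3307, 0.22 m / 0.75 = 0.2933.

drive_effector:
  offsets:
    - {"aperture":0.4, "sx":-0.02, "sy":0.06}
    - {"aperture":0.4, "sx":-0.0467, "sy":0.12}
    - {"aperture":0.4, "sx":-0.0667, "sy":0.18}
    - {"aperture":0.4, "sx":-0.0933, "sy":0.24}
    - {"aperture":0.4, "sx":-0.1133, "sy":0.2933}
    - {"aperture":0.4, "sx":-0.1213, "sy":0.3307}
    - {"aperture":0.4, "sx":-0.1213, "sy":0.3307, "sz":0.04}
    - {"aperture":0.4, "sx":-0.1213, "sy":0.3307, "sz":0.08}
    - {"aperture":0.4, "sx":-0.1213, "sy":0.3307, "sz":0.1067}
    - {"aperture":0.4, "sx":-0.1213, "sy":0.3307, "sz":0.1067}

```text
clock: 13.6
tool_pos: [0.6232, 0.0499, 0.0416]
eef_rot: [-0.0, 1.0, -0.001, -0.005]
contact_force: [-0.9, -1.1, -1.3]
opening: 0.535
finger_force: 15.0
```

```bash
python3 - <<'E'
from h import *
togo([.629,.05,.0377],np.pi/2)
E
```

```text
d [-0.0058  0.0001  0.0038] rz(tool) 0.001 q7 1.191 yaw 1.572 pos [0.6232 0.0499 0.0416] t 13.6
```

drive_effector:
  offsets:
    - {"aperture":0.4}
    - {"aperture":0.4}
    - {"aperture":0.4}

```text
clock: 13.9
tool_pos: [0.6282, 0.0505, 0.0477]
eef_rot: [0.0, 1.0, 0.0, 0.001]
contact_force: [0.0, 0.4, -0.9]
opening: 0.541
finger_force: 15.0
```

drive_effector:
  offsets:
    - {"aperture":0.4, "sz":0.0013}
    - {"aperture":0.4, "sz":0.0027}
    - {"aperture":0.4, "sz":0.0027}
    - {"aperture":0.4, "sz":0.0027}

```text
clock: 14.3
tool_pos: [0.6274, 0.0505, 0.0448]
eef_rot: [-0.0, 1.0, 0.0, 0.0]
contact_force: [-0.5, -0.2, -1.7]
opening: 0.541
finger_force: 15.0
```

Scaled: 0.0075 m / 0.75 = 0.01, 0.007 m / 0.75 = 0.0093.

drive_effector:
  offsets:
    - {"aperture":0.4, "sz":0.0027}
    - {"aperture":0.4, "sz":0.0053}
    - {"aperture":0.4, "sz":0.0067}
    - {"aperture":0.4, "sz":0.008}
    - {"aperture":0.4, "sz":0.0093}
    - {"aperture":0.4, "sz":0.01}
    - {"aperture":0.4, "sz":0.01}
    - {"aperture":0.4, "sz":0.01}

```text
clock: 15.1
tool_pos: [0.6273, 0.0504, 0.0377]
eef_rot: [-0.0, 1.0, -0.0, 0.0]
contact_force: [-2.1, 0.2, 5.0]
opening: 0.54
finger_force: 15.0
```

Scaled: -0.22 m / 0.75 = -0.2933, -0.175 m / 0.75 = -0.2333.

drive_effector:
  offsets:
    - {"aperture":0.75}
    - {"aperture":0.75}
    - {"aperture":0.75}
    - {"aperture":0.75, "sz":-0.04}
    - {"aperture":0.75, "sz":-0.0933}
    - {"aperture":0.75, "sx":0.02, "sy":-0.0533, "sz":-0.1333}
    - {"aperture":0.75, "sx":0.04, "sy":-0.1133, "sz":-0.1333}
    - {"aperture":0.75, "sx":0.06, "sy":-0.1733, "sz":-0.1333}
    - {"aperture":0.75, "sx":0.08, "sy":-0.2333, "sz":-0.1333}
    - {"aperture":0.75, "sx":0.1, "sy":-0.2933, "sz":-0.1333}

```text
clock: 16.1
tool_pos: [0.5518, -0.1713, 0.1373]
eef_rot: [-0.0, 1.0, -0.0, 0.0]
contact_force: [0.8, -0.3, -0.6]
opening: 0.75
finger_force: 0.0
```

drive_effector:
  offsets:
    - {"aperture":0.75, "sx":0.0107, "sy":-0.06}
    - {"aperture":0.75, "sx":0.02, "sy":-0.12}
    - {"aperture":0.75, "sx":0.02, "sy":-0.1507}
    - {"aperture":0.75, "sx":0.02, "sy":-0.1507, "sz":0.0267}
    - {"aperture":0.75, "sx":0.02, "sy":-0.1507, "sz":0.0533}
    - {"aperture":0.75, "sx":0.02, "sy":-0.1507, "sz":0.0667}
    - {"aperture":0.75, "sx":0.02, "sy":-0.1507, "sz":0.0667}
    - {"aperture":0.75, "sx":0.02, "sy":-0.1507, "sz":0.0667}

```text
clock: 16.9
tool_pos: [0.5378, -0.2824, 0.0875]
eef_rot: [-0.0, 1.0, 0.0, 0.0]
contact_force: [0.5, 0.7, -0.0]
opening: 0.75
finger_force: 0.0
```

```bash
python3 - <<'E'
from h import *
togo([.536,-.283,.0077],np.pi/2)
E
```

```text
d [ 0.0019 -0.0006  0.0798] rz(tool) 0.001 q7 1.672 yaw 1.572 pos [ 0.5378 -0.2824  0.0875] t 16.9
```

Scaled: 0.08 m / 0.75 = 0.1067, 0.072 m / 0.75 = 0.096.

drive_effector:
  offsets:
    - {"aperture":0.75, "sx":0.0027, "sz":0.04}
    - {"aperture":0.75, "sx":0.0027, "sz":0.0733}
    - {"aperture":0.75, "sx":0.0027, "sz":0.096}
    - {"aperture":0.75, "sx":0.0027, "sz":0.1067}
    - {"aperture":0.75, "sx":0.0027, "sz":0.1067}
    - {"aperture":0.4, "sx":0.0027, "sz":0.1067}
    - {"aperture":0.4, "sx":0.0027, "sz":0.1067}
    - {"aperture":0.4, "sx":0.0027, "sz":0.1067}
    - {"aperture":0.4, "sx":0.0027, "sz":0.1067}
    - {"aperture":0.4, "sx":0.0027, "sz":0.1067}
  grip_force: 15

```text
clock: 17.9
tool_pos: [0.5362, -0.2832, 0.0082]
eef_rot: [0.0, 1.0, -0.001, 0.001]
contact_force: [0.4, -0.6, 7.2]
opening: 0.54
finger_force: 15.0
```

drive_effector:
  offsets:
    - {"aperture":0.4, "sz":-0.04}
    - {"aperture":0.4, "sz":-0.0933}
    - {"aperture":0.4, "sz":-0.1467}
    - {"aperture":0.4, "sz":-0.16}
    - {"aperture":0.4, "sz":-0.16}
    - {"aperture":0.4, "sz":-0.16}

```text
clock: 18.5
tool_pos: [0.5343, -0.2822, 0.1259]
eef_rot: [-0.0, 1.0, 0.001, -0.001]
contact_force: [0.7, -0.1, -1.7]
opening: 0.543
finger_force: 15.0
```

```bash
python3 - <<'E'
from h import *
togo([.629,-.06,.0377],np.pi/2)
E
```

```text
d [-0.095   0.2221  0.0881] rz(tool) 0.0 q7 1.689 yaw 1.571 pos [ 0.5343 -0.2822  0.1259] t 18.5
```

Scaled: 0.222 m / 0.75 = 0.296, -0.08 m / 0.75 = -0.1067.

drive_effector:
  offsets:
    - {"aperture":0.4, "sx":-0.0267, "sy":0.06}
    - {"aperture":0.4, "sx":-0.0533, "sy":0.12}
    - {"aperture":0.4, "sx":-0.08, "sy":0.18}
    - {"aperture":0.4, "sx":-0.1067, "sy":0.24}
    - {"aperture":0.4, "sx":-0.1253, "sy":0.296}
    - {"aperture":0.4, "sx":-0.1253, "sy":0.296, "sz":0.04}
    - {"aperture":0.4, "sx":-0.1253, "sy":0.296, "sz":0.0733}
    - {"aperture":0.4, "sx":-0.1253, "sy":0.296, "sz":0.096}
    - {"aperture":0.4, "sx":-0.1253, "sy":0.296, "sz":0.1013}
    - {"aperture":0.4, "sx":-0.1253, "sy":0.296, "sz":0.1013}

```text
clock: 19.5
tool_pos: [0.6285, -0.0609, 0.0499]
eef_rot: [0.0, 1.0, 0.0, -0.001]
contact_force: [-0.0, 0.1, -1.1]
opening: 0.542
finger_force: 15.0
```

drive_effector:
  offsets:
    - {"aperture":0.4}
    - {"aperture":0.4}
    - {"aperture":0.4, "sz":0.0027}
    - {"aperture":0.4, "sz":0.0053}
    - {"aperture":0.4, "sz":0.008}
    - {"aperture":0.4, "sz":0.0107}
    - {"aperture":0.4, "sz":0.012}
    - {"aperture":0.4, "sz":0.012}
    - {"aperture":0.4, "sz":0.012}

```text
clock: 20.4
tool_pos: [0.6294, -0.0605, 0.0422]
eef_rot: [-0.0, 1.0, 0.0, -0.0]
contact_force: [-0.7, -0.1, -1.7]
opening: 0.541
finger_force: 15.0
```

Careful with the scale: shifts go in shares of 0.75 m and turns go in shares of pi rad. That gives: 0.0045 m / 0.75 = 0.006, 0.004 m / 0.75 = 0.0053.

drive_effector:
  offsets:
    - {"aperture":0.4, "sz":0.0013}
    - {"aperture":0.4, "sz":0.0027}
    - {"aperture":0.4, "sz":0.004}
    - {"aperture":0.4, "sz":0.0053}
    - {"aperture":0.4, "sz":0.006}
    - {"aperture":0.4, "sz":0.006}

```text
clock: 21.0
tool_pos: [0.6294, -0.0605, 0.0383]
eef_rot: [-0.0, 1.0, -0.0, 0.0]
contact_force: [-2.0, -0.7, 5.1]
opening: 0.537
finger_force: 15.0
```

drive_effector:
  offsets:
    - {"aperture":0.75}
    - {"aperture":0.75}
    - {"aperture":0.75}
    - {"aperture":0.75, "sz":-0.04}
    - {"aperture":0.75, "sz":-0.0933}
    - {"aperture":0.75, "sx":0.02, "sy":-0.0533, "sz":-0.1333}
    - {"aperture":0.75, "sx":0.04, "sy":-0.1133, "sz":-0.1333}
    - {"aperture":0.75, "sx":0.06, "sy":-0.1733, "sz":-0.1333}
    - {"aperture":0.75, "sx":0.08, "sy":-0.2333, "sz":-0.1333}
    - {"aperture":0.75, "sx":0.1, "sy":-0.2933, "sz":-0.1333}

```text
clock: 22.0
tool_pos: [0.5537, -0.2824, 0.1378]
eef_rot: [-0.0, 1.0, -0.0, 0.0]
contact_force: [0.3, -0.2, 0.1]
opening: 0.752
finger_force: 0.0
```

drive_effector:
  offsets:
    - {"aperture":0.75, "sx":0.0133, "sy":-0.06}
    - {"aperture":0.75, "sx":0.0253, "sy":-0.1173}
    - {"aperture":0.75, "sx":0.0253, "sy":-0.1173, "sz":0.0267}
    - {"aperture":0.75, "sx":0.0253, "sy":-0.1173, "sz":0.0533}
    - {"aperture":0.75, "sx":0.0253, "sy":-0.1173, "sz":0.0667}
    - {"aperture":0.75, "sx":0.0253, "sy":-0.1173, "sz":0.0667}
    - {"aperture":0.75, "sx":0.0253, "sy":-0.1173, "sz":0.0667}

```text
clock: 22.7
tool_pos: [0.536, -0.3683, 0.088]
eef_rot: [-0.0, 1.0, -0.0, 0.0]
contact_force: [0.6, 0.4, 0.2]
opening: 0.752
finger_force: 0.0
```

```bash
python3 - <<'E'
from h import *
togo([.535,-.367,.0077],np.pi/2)
E
```

```text
d [0.001  0.0013 0.0803] rz(tool) 0.001 q7 1.81 yaw 1.572 pos [ 0.536  -0.3683  0.088 ] t 22.7
```

Scaled: 0.08 m / 0.75 = 0.1067, 0.072 m / 0.75 = 0.096.

drive_effector:
  offsets:
    - {"aperture":0.75, "sx":0.0013, "sy":0.0013, "sz":0.04}
    - {"aperture":0.75, "sx":0.0013, "sy":0.0013, "sz":0.0733}
    - {"aperture":0.75, "sx":0.0013, "sy":0.0013, "sz":0.096}
    - {"aperture":0.75, "sx":0.0013, "sy":0.0013, "sz":0.1067}
    - {"aperture":0.75, "sx":0.0013, "sy":0.0013, "sz":0.1067}
    - {"aperture":0.4, "sx":0.0013, "sy":0.0013, "sz":0.1067}
    - {"aperture":0.4, "sx":0.0013, "sy":0.0013, "sz":0.1067}
    - {"aperture":0.4, "sx":0.0013, "sy":0.0013, "sz":0.1067}
    - {"aperture":0.4, "sx":0.0013, "sy":0.0013, "sz":0.1067}
    - {"aperture":0.4, "sx":0.0013, "sy":0.0013, "sz":0.1067}
  grip_force: 15

```text
clock: 23.7
tool_pos: [0.5352, -0.3681, 0.0088]
eef_rot: [-0.0, 1.0, -0.001, 0.001]
contact_force: [-0.4, 0.0, 6.0]
opening: 0.541
finger_force: 15.0
```

drive_effector:
  offsets:
    - {"aperture":0.4, "sz":-0.04}
    - {"aperture":0.4, "sz":-0.0933}
    - {"aperture":0.4, "sz":-0.1467}
    - {"aperture":0.4, "sz":-0.16}
    - {"aperture":0.4, "sz":-0.16}
    - {"aperture":0.4, "sz":-0.16}

```text
clock: 24.3
tool_pos: [0.5333, -0.3672, 0.1263]
eef_rot: [-0.0, 1.0, 0.001, -0.001]
contact_force: [0.3, -0.2, -0.5]
opening: 0.538
finger_force: 15.0
```

```bash
python3 - <<'E'
from h import *
togo([.549,.05,.0377],np.pi/2)
E
```

```text
d [-0.016   0.417   0.0891] rz(tool) 0.0 q7 1.825 yaw 1.571 pos [ 0.5333 -0.3672  0.1263] t 24.3
```

Scaled: 0.417 m / 0.75 = 0.556, -0.014 m / 0.75 = -0.0187.

drive_effector:
  offsets:
    - {"aperture":0.4, "sy":0.0627}
    - {"aperture":0.4, "sy":0.1253}
    - {"aperture":0.4, "sy":0.188}
    - {"aperture":0.4, "sx":-0.0067, "sy":0.2507}
    - {"aperture":0.4, "sx":-0.0133, "sy":0.3133}
    - {"aperture":0.4, "sx":-0.0187, "sy":0.3733}
    - {"aperture":0.4, "sx":-0.0187, "sy":0.4333}
    - {"aperture":0.4, "sx":-0.0187, "sy":0.4933}
    - {"aperture":0.4, "sx":-0.0187, "sy":0.556}
    - {"aperture":0.4, "sx":-0.0187, "sy":0.556, "sz":0.0267}

```text
clock: 25.3
tool_pos: [0.5488, 0.06, 0.1076]
eef_rot: [-0.006, 1.0, 0.004, 0.001]
contact_force: [0.7, 0.2, -0.6]
opening: 0.536
finger_force: 15.0
```

drive_effector:
  offsets:
    - {"aperture":0.4, "sz":0.0333}
    - {"aperture":0.4, "sz":0.06}
    - {"aperture":0.4, "sz":0.0747}
    - {"aperture":0.4, "sz":0.08}
    - {"aperture":0.4, "sz":0.0827}
    - {"aperture":0.4, "sz":0.0853}
    - {"aperture":0.4, "sz":0.088}
    - {"aperture":0.4, "sz":0.088}
    - {"aperture":0.4, "sz":0.088}

```text
clock: 26.2
tool_pos: [0.5486, 0.0494, 0.0421]
eef_rot: [-0.0, 1.0, 0.0, 0.0]
contact_force: [0.4, -0.6, -1.0]
opening: 0.539
finger_force: 15.0
```

Scaled: 0.0037 m / 0.75 = 0.0049, 0.003 m / 0.75 = 0.004.

drive_effector:
  offsets:
    - {"aperture":0.4, "sz":0.0013}
    - {"aperture":0.4, "sz":0.0027}
    - {"aperture":0.4, "sz":0.004}
    - {"aperture":0.4, "sz":0.0049}
    - {"aperture":0.4, "sz":0.0049}
    - {"aperture":0.4, "sz":0.0049}

```text
clock: 26.8
tool_pos: [0.5484, 0.0495, 0.0388]
eef_rot: [-0.0, 1.0, -0.0, 0.0]
contact_force: [-1.4, 0.7, 6.2]
opening: 0.537
finger_force: 15.0
```

drive_effector:
  offsets:
    - {"aperture":0.75}
    - {"aperture":0.75}
    - {"aperture":0.75}
    - {"aperture":0.75, "sz":-0.04}
    - {"aperture":0.75, "sz":-0.0933}
    - {"aperture":0.75, "sx":0.02, "sy":-0.0533, "sz":-0.1333}
    - {"aperture":0.75, "sx":0.04, "sy":-0.1133, "sz":-0.1333}
    - {"aperture":0.75, "sx":0.06, "sy":-0.1733, "sz":-0.1333}
    - {"aperture":0.75, "sx":0.08, "sy":-0.2333, "sz":-0.1333}
    - {"aperture":0.75, "sx":0.1, "sy":-0.2933, "sz":-0.1333}

```text
clock: 27.8
tool_pos: [0.4727, -0.1723, 0.138]
eef_rot: [-0.0, 1.0, -0.0, 0.0]
contact_force: [0.4, -0.7, 0.6]
opening: 0.75
finger_force: 0.0
```

drive_effector:
  offsets:
    - {"aperture":0.75, "sx":0.0133, "sy":-0.06}
    - {"aperture":0.75, "sx":0.0267, "sy":-0.12}
    - {"aperture":0.75, "sx":0.0387, "sy":-0.1467}
    - {"aperture":0.75, "sx":0.0387, "sy":-0.1467, "sz":0.0267}
    - {"aperture":0.75, "sx":0.0387, "sy":-0.1467, "sz":0.0533}
    - {"aperture":0.75, "sx":0.0387, "sy":-0.1467, "sz":0.0667}
    - {"aperture":0.75, "sx":0.0387, "sy":-0.1467, "sz":0.0667}
    - {"aperture":0.75, "sx":0.0387, "sy":-0.1467, "sz":0.0667}

```text
clock: 28.6
tool_pos: [0.4447, -0.2804, 0.0882]
eef_rot: [-0.0, 1.0, 0.0, 0.0]
contact_force: [-0.4, -0.8, 0.3]
opening: 0.75
finger_force: 0.0
```

```bash
python3 - <<'E'
from h import *
togo([.445,-.2795,.0077],np.pi/2)
E
```

```text
d [-0.0003  0.0009  0.0805] rz(tool) 0.001 q7 1.648 yaw 1.572 pos [ 0.4447 -0.2804  0.0882] t 28.6
```

Scaled: 0.08 m / 0.75 = 0.1067, 0.072 m / 0.75 = 0.096.

drive_effector:
  offsets:
    - {"aperture":0.75, "sy":0.0013, "sz":0.04}
    - {"aperture":0.75, "sy":0.0013, "sz":0.0733}
    - {"aperture":0.75, "sy":0.0013, "sz":0.096}
    - {"aperture":0.75, "sy":0.0013, "sz":0.1067}
    - {"aperture":0.75, "sy":0.0013, "sz":0.1067}
    - {"aperture":0.4, "sy":0.0013, "sz":0.1067}
    - {"aperture":0.4, "sy":0.0013, "sz":0.1067}
    - {"aperture":0.4, "sy":0.0013, "sz":0.1067}
    - {"aperture":0.4, "sy":0.0013, "sz":0.1067}
    - {"aperture":0.4, "sy":0.0013, "sz":0.1067}
  grip_force: 15

```text
clock: 29.6
tool_pos: [0.445, -0.28, 0.0089]
eef_rot: [-0.0, 1.0, -0.0, 0.001]
contact_force: [0.2, 0.6, 6.5]
opening: 0.541
finger_force: 15.0
```

drive_effector:
  offsets:
    - {"aperture":0.4, "sz":-0.04}
    - {"aperture":0.4, "sz":-0.0933}
    - {"aperture":0.4, "sz":-0.1467}
    - {"aperture":0.4, "sz":-0.16}
    - {"aperture":0.4, "sz":-0.16}
    - {"aperture":0.4, "sz":-0.16}

```text
clock: 30.2
tool_pos: [0.4437, -0.2794, 0.1271]
eef_rot: [-0.0, 1.0, 0.0, -0.001]
contact_force: [0.1, 0.0, -1.8]
opening: 0.542
finger_force: 15.0
```

```bash
python3 - <<'E'
from h import *
togo([.549,-.06,.0377],np.pi/2)
E
```

```text
d [-0.1055  0.2194  0.0894] rz(tool) 0.0 q7 1.666 yaw 1.571 pos [ 0.4437 -0.2794  0.1271] t 30.2
```

Scaled: 0.219 m / 0.75 = 0.292, 0.076 m / 0.75 = 0.1013.

drive_effector:
  offsets:
    - {"aperture":0.4, "sx":-0.0293, "sy":0.06}
    - {"aperture":0.4, "sx":-0.0587, "sy":0.12}
    - {"aperture":0.4, "sx":-0.088, "sy":0.18}
    - {"aperture":0.4, "sx":-0.1173, "sy":0.24}
    - {"aperture":0.4, "sx":-0.1387, "sy":0.292}
    - {"aperture":0.4, "sx":-0.1387, "sy":0.292, "sz":0.04}
    - {"aperture":0.4, "sx":-0.1387, "sy":0.292, "sz":0.0733}
    - {"aperture":0.4, "sx":-0.1387, "sy":0.292, "sz":0.096}
    - {"aperture":0.4, "sx":-0.1387, "sy":0.292, "sz":0.1013}
    - {"aperture":0.4, "sx":-0.1387, "sy":0.292, "sz":0.1013}

```text
clock: 31.2
tool_pos: [0.5471, -0.0604, 0.0503]
eef_rot: [-0.0, 1.0, -0.0, -0.002]
contact_force: [0.1, -0.3, -0.6]
opening: 0.541
finger_force: 15.0
```

drive_effector:
  offsets:
    - {"aperture":0.4}
    - {"aperture":0.4}
    - {"aperture":0.4, "sz":0.0027}
    - {"aperture":0.4, "sz":0.0053}
    - {"aperture":0.4, "sz":0.008}
    - {"aperture":0.4, "sz":0.0107}
    - {"aperture":0.4, "sz":0.012}
    - {"aperture":0.4, "sz":0.012}
    - {"aperture":0.4, "sz":0.012}

```text
clock: 32.1
tool_pos: [0.5484, -0.0606, 0.043]
eef_rot: [-0.0, 1.0, 0.0, -0.0]
contact_force: [0.6, 0.2, -1.2]
opening: 0.535
finger_force: 15.0
```

Scaled: 0.0045 m / 0.75 = 0.006, 0.004 m / 0.75 = 0.0053.

drive_effector:
  offsets:
    - {"aperture":0.4, "sz":0.0013}
    - {"aperture":0.4, "sz":0.0027}
    - {"aperture":0.4, "sz":0.004}
    - {"aperture":0.4, "sz":0.0053}
    - {"aperture":0.4, "sz":0.006}
    - {"aperture":0.4, "sz":0.006}

```text
clock: 32.7
tool_pos: [0.5484, -0.0606, 0.0389]
eef_rot: [-0.0, 1.0, -0.0, 0.0]
contact_force: [-1.5, 0.2, 4.0]
opening: 0.541
finger_force: 15.0
```

drive_effector:
  offsets:
    - {"aperture":0.75}
    - {"aperture":0.75}
    - {"aperture":0.75}
    - {"aperture":0.75, "sz":-0.04}
    - {"aperture":0.75, "sz":-0.0933}
    - {"aperture":0.75, "sx":0.02, "sy":-0.0533, "sz":-0.1333}
    - {"aperture":0.75, "sx":0.04, "sy":-0.1133, "sz":-0.1333}
    - {"aperture":0.75, "sx":0.06, "sy":-0.1733, "sz":-0.1333}
    - {"aperture":0.75, "sx":0.08, "sy":-0.2333, "sz":-0.1333}
    - {"aperture":0.75, "sx":0.1, "sy":-0.2933, "sz":-0.1333}

```text
clock: 33.7
tool_pos: [0.4726, -0.2823, 0.1386]
eef_rot: [-0.0, 1.0, -0.0, 0.0]
contact_force: [0.7, -0.6, -0.6]
opening: 0.751
finger_force: 0.0
```

drive_effector:
  offsets:
    - {"aperture":0.75, "sx":0.02, "sy":-0.06}
    - {"aperture":0.75, "sx":0.0407, "sy":-0.108}
    - {"aperture":0.75, "sx":0.0407, "sy":-0.108, "sz":0.0267}
    - {"aperture":0.75, "sx":0.0407, "sy":-0.108, "sz":0.0533}
    - {"aperture":0.75, "sx":0.0407, "sy":-0.108, "sz":0.0667}
    - {"aperture":0.75, "sx":0.0407, "sy":-0.108, "sz":0.0667}
    - {"aperture":0.75, "sx":0.0407, "sy":-0.108, "sz":0.0667}

```text
clock: 34.4
tool_pos: [0.4434, -0.3613, 0.0887]
eef_rot: [-0.001, 1.0, 0.0, 0.0]
contact_force: [-0.2, 0.4, 0.2]
opening: 0.75
finger_force: 0.0
```

```bash
python3 - <<'E'
from h import *
togo([.443,-.3615,.0077],np.pi/2)
E
```

```text
d [ 0.0004 -0.0002  0.081 ] rz(tool) 0.001 q7 1.786 yaw 1.572 pos [ 0.4434 -0.3613  0.0887] t 34.4
```

Scaled: 0.08 m / 0.75 = 0.1067, 0.072 m / 0.75 = 0.096.

drive_effector:
  offsets:
    - {"aperture":0.75, "sz":0.04}
    - {"aperture":0.75, "sz":0.0733}
    - {"aperture":0.75, "sz":0.096}
    - {"aperture":0.75, "sz":0.1067}
    - {"aperture":0.75, "sz":0.1067}
    - {"aperture":0.4, "sz":0.1067}
    - {"aperture":0.4, "sz":0.1067}
    - {"aperture":0.4, "sz":0.1067}
    - {"aperture":0.4, "sz":0.1067}
    - {"aperture":0.4, "sz":0.1067}
  grip_force: 15

```text
clock: 35.4
tool_pos: [0.4436, -0.3623, 0.0096]
eef_rot: [0.0, 1.0, -0.001, 0.001]
contact_force: [-0.0, 0.0, 6.5]
opening: 0.538
finger_force: 15.0
```

drive_effector:
  offsets:
    - {"aperture":0.4, "sz":-0.04}
    - {"aperture":0.4, "sz":-0.0933}
    - {"aperture":0.4, "sz":-0.1467}
    - {"aperture":0.4, "sz":-0.16}
    - {"aperture":0.4, "sz":-0.16}
    - {"aperture":0.4, "sz":-0.16}

```text
clock: 36.0
tool_pos: [0.442, -0.3611, 0.1273]
eef_rot: [-0.0, 1.0, 0.001, -0.001]
contact_force: [-0.4, -0.4, -0.8]
opening: 0.541
finger_force: 15.0
```

```bash
python3 - <<'E'
from h import *
togo([.469,.05,.0377],np.pi/2)
cv2.imwrite('pics/top1.png',vision.snapshot('top')[:,:,::-1])
E
```

```text
d [-0.0273  0.411   0.09  ] rz(tool) 0.0 q7 1.807 yaw 1.571 pos [ 0.442  -0.3611  0.1273] t 36.0
```

View pics/top1.png

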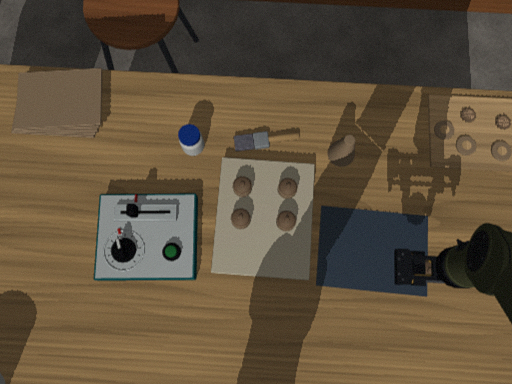

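Four jars stand well apart on the hearth at (242,187), (288,188), (241,218) and (287,221). The bystanders haven't moved, and the gripper holds the fifth jar. I'll place it now.

Scaled: 0.411 m / 0.75 = 0.548, 0.368 m / 0.75 = 0.4907.

drive_effector:
  offsets:
    - {"aperture":0.4, "sy":0.0613}
    - {"aperture":0.4, "sx":-0.0067, "sy":0.1227}
    - {"aperture":0.4, "sx":-0.0133, "sy":0.184}
    - {"aperture":0.4, "sx":-0.02, "sy":0.2453}
    - {"aperture":0.4, "sx":-0.0267, "sy":0.3067}
    - {"aperture":0.4, "sx":-0.0347, "sy":0.368}
    - {"aperture":0.4, "sx":-0.0347, "sy":0.4293}
    - {"aperture":0.4, "sx":-0.0347, "sy":0.4907}
    - {"aperture":0.4, "sx":-0.0347, "sy":0.548}
    - {"aperture":0.4, "sx":-0.0347, "sy":0.548, "sz":0.0267}

```text
clock: 37.05
tool_pos: [0.4699, 0.0579, 0.1084]
eef_rot: [-0.006, 1.0, 0.003, 0.002]
contact_force: [0.1, 0.4, -0.7]
opening: 0.542
finger_force: 15.0
```

drive_effector:
  offsets:
    - {"aperture":0.4, "sz":0.0333}
    - {"aperture":0.4, "sz":0.06}
    - {"aperture":0.4, "sz":0.0747}
    - {"aperture":0.4, "sz":0.08}
    - {"aperture":0.4, "sz":0.0827}
    - {"aperture":0.4, "sz":0.0853}
    - {"aperture":0.4, "sz":0.0867}
    - {"aperture":0.4, "sz":0.0867}
    - {"aperture":0.4, "sz":0.0867}

```text
clock: 37.95
tool_pos: [0.4691, 0.0494, 0.0439]
eef_rot: [-0.0, 1.0, 0.0, 0.0]
contact_force: [0.7, 0.4, -1.1]
opening: 0.537
finger_force: 15.0
```

Scaled: 0.0045 m / 0.75 = 0.006, 0.004 m / 0.75 = 0.0053.

drive_effector:
  offsets:
    - {"aperture":0.4, "sz":0.0013}
    - {"aperture":0.4, "sz":0.0027}
    - {"aperture":0.4, "sz":0.004}
    - {"aperture":0.4, "sz":0.0053}
    - {"aperture":0.4, "sz":0.006}
    - {"aperture":0.4, "sz":0.006}

```text
clock: 38.55
tool_pos: [0.4688, 0.0494, 0.0395]
eef_rot: [-0.0, 1.0, 0.0, 0.0]
contact_force: [-0.8, -0.3, 6.1]
opening: 0.537
finger_force: 15.0
```

drive_effector:
  offsets:
    - {"aperture":0.75}
    - {"aperture":0.75}
    - {"aperture":0.75}
    - {"aperture":0.75, "sz":-0.04}
    - {"aperture":0.75, "sz":-0.0933}
    - {"aperture":0.5, "sz":-0.1467}
    - {"aperture":0, "sx":0.0067, "sy":0.0533, "sz":-0.1867}
    - {"aperture":0, "sx":0.012, "sy":0.1133, "sz":-0.1867}
    - {"aperture":0, "sx":0.012, "sy":0.1733, "sz":-0.1867}
    - {"aperture":0, "sx":0.012, "sy":0.2133, "sz":-0.1867}

```text
clock: 39.55
tool_pos: [0.4594, 0.2132, 0.1795]
eef_rot: [-0.002, 1.0, 0.001, 0.0]
contact_force: [0.6, -0.0, 0.1]
opening: 0.321
finger_force: 0.0
```

drive_effector:
  offsets:
    - {"aperture":0}
    - {"aperture":0}
    - {"aperture":0}
    - {"aperture":0}

```text
clock: 39.95
tool_pos: [0.4599, 0.2075, 0.1789]
eef_rot: [0.001, 1.0, -0.001, -0.0]
contact_force: [0.7, -0.2, -0.2]
opening: 0.009
finger_force: 0.0
```

```bash
python3 - <<'E'
from h import *
togo([.4595,.209,.1],np.pi/2)
im=vision.snapshot('top')[:,:,::-1];cv2.imwrite('pics/top2.png',cv2.resize(im[130:300,80:330],(800,544),interpolation=cv2.INTER_CUBIC))
E
```

```text
d [0.0004 0.0016 0.0789] rz(tool) -0.002 q7 0.874 yaw 1.568 pos [0.4599 0.2075 0.1789] t 39.95
```

View pics/top2.png

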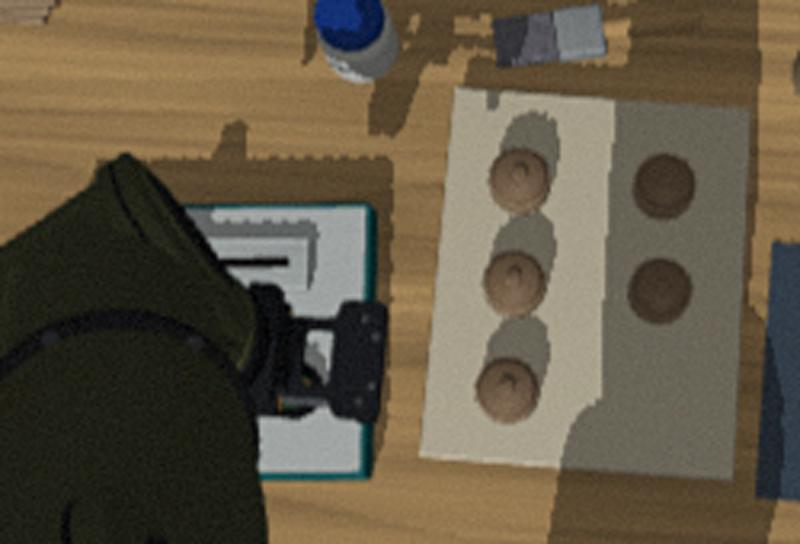

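All five jars stand upright on the hearth, well apart. Now I'll press the button, coming down in small steps while watching the force.

drive_effector:
  offsets:
    - {"aperture":0, "sy":0.002, "sz":0.04}
    - {"aperture":0, "sy":0.002, "sz":0.08}
    - {"aperture":0, "sy":0.002, "sz":0.1133}
    - {"aperture":0, "sy":0.002, "sz":0.1333}
    - {"aperture":0, "sy":0.002, "sz":0.144}
    - {"aperture":0, "sy":0.002, "sz":0.144}
    - {"aperture":0, "sy":0.002, "sz":0.144}
    - {"aperture":0, "sy":0.002, "sz":0.144}

```text
clock: 40.8
tool_pos: [0.4604, 0.211, 0.0719]
eef_rot: [0.0, 1.0, 0.0, 0.001]
contact_force: [-0.3, -0.0, -0.6]
opening: 0.007
finger_force: 0.0
```

Scaled: 0.009 m / 0.75 = 0.012, 0.006 m / 0.75 = 0.008.

drive_effector:
  offsets:
    - {"aperture":0, "sz":0.004}
    - {"aperture":0, "sz":0.008}
    - {"aperture":0, "sz":0.012}
    - {"aperture":0, "sz":0.012}
    - {"aperture":0, "sz":0.012}

```text
clock: 41.3
tool_pos: [0.4599, 0.211, 0.062]
eef_rot: [-0.0, 1.0, 0.0, 0.0]
contact_force: [0.2, 0.6, 1.1]
opening: 0.002
finger_force: 0.8
```

Scaled: 0.006 m / 0.75 = 0.008, 0.004 m / 0.75 = 0.0053.

```bash
cat > chk.py <<'E'
from h import *
import sys
im=vision.snapshot('top')[:,:,::-1];im=cv2.resize(im[130:300,80:330],(800,544),interpolation=cv2.INTER_CUBIC);cv2.imwrite(sys.argv[1],im)
d=cv2.absdiff(im,cv2.imread('pics/top2.png')).max(2)
# jar neighbourhoods
for u,v in((520,180),(664,186),(516,283),(661,291),(508,390)):print((d[v-40:v+40,u-38:u+38]>40).mean().round(3),end=' ')
print('hearth',(d[90:470,420:750]>40).mean().round(4),r.get_state()['clock'])
E
python3 chk.py pics/top3.png
```

```text
0.0 0.0 0.0 0.0 0.0 hearth 0.1353 41.35
```

drive_effector:
  offsets:
    - {"aperture":0, "sz":0.0027}
    - {"aperture":0, "sz":0.0053}
    - {"aperture":0, "sz":0.008}
    - {"aperture":0, "sz":0.008}

```text
clock: 41.75
tool_pos: [0.46, 0.211, 0.0564]
eef_rot: [-0.0, 1.0, 0.0, 0.0]
contact_force: [-0.7, -0.7, 7.9]
opening: 0.009
finger_force: 3.8
```

Scaled: 0.002 m / 0.75 = 0.0027, 0.001 m / 0.75 = 0.0013.

drive_effector:
  offsets:
    - {"aperture":0, "sz":0.0013}
    - {"aperture":0, "sz":0.0027}
    - {"aperture":0, "sz":0.0027}
    - {"aperture":0, "sz":0.0027}

```text
clock: 42.15
tool_pos: [0.46, 0.211, 0.0561]
eef_rot: [-0.0, 1.0, 0.0, 0.001]
contact_force: [-3.6, -0.6, 27.0]
opening: 0.007
finger_force: 13.2
```

Scaled: 0.24 m / 0.75 = 0.32, 0.15 m / 0.75 = 0.2.

drive_effector:
  offsets:
    - {"aperture":0, "sz":-0.0267}
    - {"aperture":0, "sz":-0.08}
    - {"aperture":0, "sz":-0.1333}
    - {"aperture":0, "sz":-0.1867}
    - {"aperture":0, "sx":0.04, "sy":0.0533, "sz":-0.2133}
    - {"aperture":0, "sx":0.08, "sy":0.1067, "sz":-0.2133}
    - {"aperture":0, "sx":0.12, "sy":0.16, "sz":-0.2133}
    - {"aperture":0, "sx":0.16, "sy":0.2133, "sz":-0.2133}
    - {"aperture":0, "sx":0.2, "sy":0.2667, "sz":-0.2133}
    - {"aperture":0, "sx":0.24, "sy":0.32, "sz":-0.2133}

```text
clock: 43.15
tool_pos: [0.2803, 0.449, 0.2136]
eef_rot: [-0.0, 1.0, -0.0, -0.0]
contact_force: [0.2, 0.5, -0.1]
opening: 0.002
finger_force: 0.0
```

drive_effector:
  offsets:
    - {"aperture":0, "sx":0.04, "sy":0.04}
    - {"aperture":0, "sx":0.08, "sy":0.08}
    - {"aperture":0, "sx":0.12, "sy":0.12}
    - {"aperture":0, "sx":0.16, "sy":0.16}
    - {"aperture":0, "sx":0.16, "sy":0.16}
    - {"aperture":0, "sx":0.16, "sy":0.16}
    - {"aperture":0, "sx":0.16, "sy":0.16}
    - {"aperture":0, "sx":0.16, "sy":0.16}

```text
clock: 43.95
tool_pos: [0.1637, 0.5666, 0.2139]
eef_rot: [0.001, 1.0, -0.001, 0.0]
contact_force: [1.0, -0.5, -0.7]
opening: 0.003
finger_force: 0.0
```

```bash
python3 chk.py pics/top4.png
```

```text
0.479 0.102 0.419 0.002 0.162 hearth 0.2746 44.0
```

View pics/top4.png

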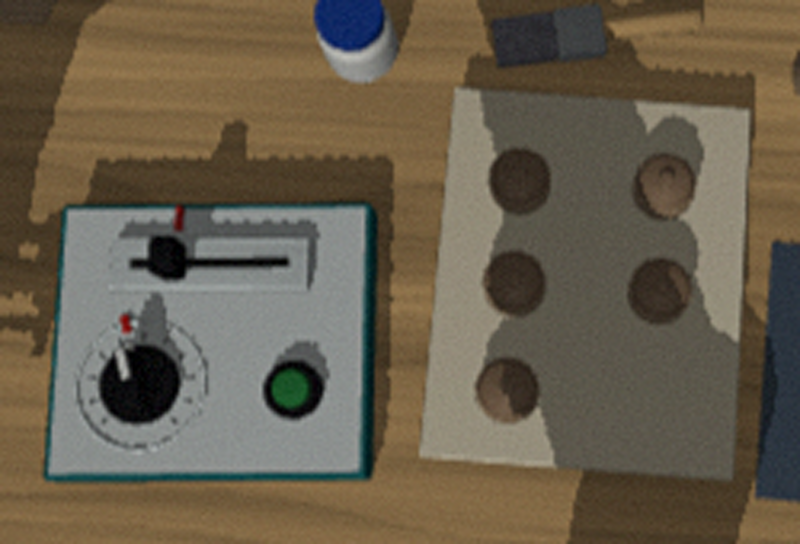

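Every jar is where it was placed; only the shadows changed. The dial line points at its red block, the vent grip is next to its marker, and the button is up. I'll let a few seconds pass and do one last check, including the vent and dial numbers.

drive_effector:
  offsets:
    - {"aperture":0}
    - {"aperture":0}
    - {"aperture":0}
    - {"aperture":0}
    - {"aperture":0}
    - {"aperture":0}
    - {"aperture":0}
    - {"aperture":0}
    - {"aperture":0}
    - {"aperture":0}

```text
clock: 45.0
tool_pos: [0.1619, 0.568, 0.214]
eef_rot: [-0.0, 1.0, 0.0, 0.0]
contact_force: [0.1, 0.4, 0.6]
opening: 0.003
finger_force: 0.0
```

drive_effector:
  offsets:
    - {"aperture":0}
    - {"aperture":0}
    - {"aperture":0}
    - {"aperture":0}
    - {"aperture":0}
    - {"aperture":0}
    - {"aperture":0}
    - {"aperture":0}
    - {"aperture":0}
    - {"aperture":0}

```text
clock: 46.0
tool_pos: [0.1619, 0.568, 0.2141]
eef_rot: [-0.0, 1.0, 0.0, 0.0]
contact_force: [0.3, 0.2, -0.4]
opening: 0.006
finger_force: 0.0
```

```bash
cp pics/top4.png pics/top2.png; python3 chk.py pics/top5.png; python3 - <<'E'
from h import *
a=.064;M=np.array([[np.cos(a),-np.sin(a)],[np.sin(a),np.cos(a)]]);t=np.array([.495,.274])
u=lambda q:np.array(q)/3.2+[80,130]
f=lambda q,z:((unproj('top',u(q),z)[0,:2]-t)@M).round(4)
print('vent top left edge',f([149,252],.0945),'base right',f([187,262],.0545),'marker',f([180,217],.045),f([180,217],.052))
D=f([139,384],.0495)
for q in([121,349],[126,323]):v=f(q,.05)-D;print(np.degrees(np.arctan2(v[1],v[0])),np.hypot(*v))
h=lambda q:(unproj('top',u(q),.060)[0,:2]-[.5591,-.0096]).round(3)
print([h(q).tolist() for q in((520,180),(664,186),(516,283),(661,291),(508,390))])
E
```

```text
0.0 0.0 0.0 0.0 0.0 hearth 0.0 46.05
vent top left edge [0.0555 0.0351] base right [0.0554 0.0175] marker [0.0922 0.0271] [0.0907 0.0252]
29.55539615224337 0.030004166377354993
15.095520844211087 0.04722975756871932
[[0.066, 0.058], [0.068, -0.052], [-0.013, 0.056], [-0.013, -0.053], [-0.093, 0.057]]
```

Jars and vent check out. The dial line's angle from this view is ambiguous because of parallax from the raised bar, so I'll overlay where it should appear.

```bash
python3 - <<'E'
from h import *
im=vision.snapshot('top')[:,:,::-1]
a=.062;M=np.array([[np.cos(a),-np.sin(a)],[np.sin(a),np.cos(a)]]);t=np.array([.495,.274])
D=np.array([-.0357,.0492])
x0,y0,s=100,218,12
big=cv2.resize(im[y0:y0+50,x0:x0+48],None,fx=s,fy=s,interpolation=cv2.INTER_CUBIC)
both=np.hstack([big[:, :400],big[:, :400]])
for th,col in((15.5,(0,255,0)),(26,(255,0,255))):
    d=np.array([np.cos(np.radians(th)),np.sin(np.radians(th))])
    P=[[*(M@(D+k*d)+t),z] for k,z in((0,.0795),(.023,.0795),(.023,.0495),(.03,.0495),(.042,.0495))]
    q=((proj('top',P)-[x0,y0]+.5)*s).astype(int)+[400,0]
    cv2.polylines(both,[q.reshape(-1,1,2).astype(np.int32)],False,col,1)
cv2.imwrite('pics/dial.png',both[:600])
E
```

```text
(no output)
```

View pics/dial.png

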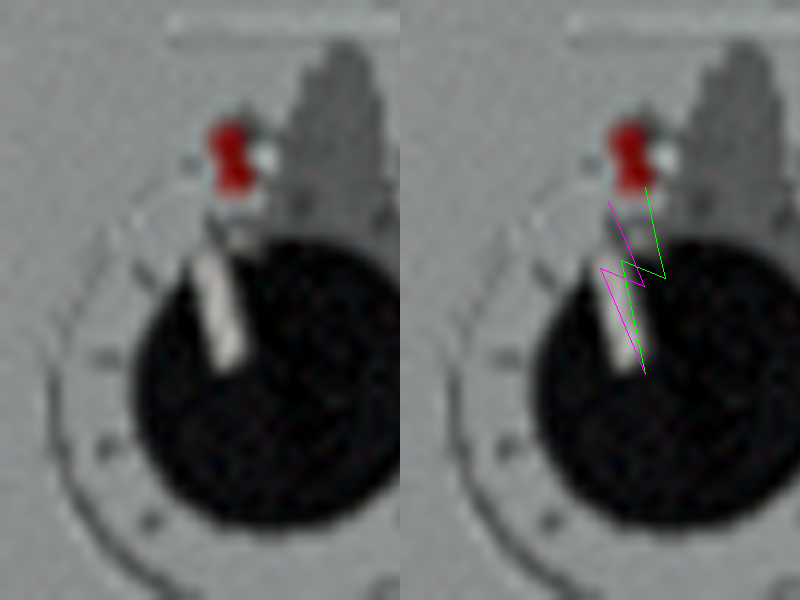

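The white line runs parallel to the overlay for the red marker's angle, and its end at (240,238) points at the red block at (232,160). Everything is right, so I'm handing it in.

```bash
python3 -c "
from plant import r, vision
print(r.finish_job())"
```

```text
the job is handed in; nothing more can be done
None
```

The job is handed in; it returned no verdict. All five jars stand upright and apart on the hearth, the vent and dial are at their red markers, the start button was pressed and released, and no jar was seen to be knocked.

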